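Load and lock the watch leak tester

ROBOT

A 6-joint arm with a two-finger parallel gripper is mounted at the origin on a cart in front of the work surface, level with it; the furniture and walls round the work are solid. World frame = base frame: x ahead of the robot, y to its left, z up, the work surface at z = 0. Lengths are in m, angles in degrees, forces in N, time in s.
With the tool pointing down it reaches from about 0.425 to 0.95 m from the base axis. Payload 3.5 kg.
Tool frame: the origin (TCP) lies between the finger pads; the fingertips stand 14 mm ahead of it and the grasp point (between the pads) lies 5 mm behind it; z points along the fingers, y is the direction in which the jaws open and shut (so a half turn about z gives the same grasp; the last joint's range is limited). The gripper opens to 85 mm and grips with 20 to 120 N. Pads are 22 mm wide; open, the fingers measure 114 mm over their backs; the gripper's body (76 mm by 85 mm) begins 54 mm behind the grasp point. The pads swing forward as they close: fully open they stand 13 mm farther back than shut.
Start: joints at [-77.006, 16.404, 90.338, -0, 73.258, -8.594], TCP at [0.248, -0.628, 0.245] pointing down, gripper open.
Joint ranges: [-158.93, 158.93], [-51.34, 127.21], [12.03, 142.37], [-87.48, 267.48], [13.55, 161.25], [-162.69, 162.69]. Speed limits (degrees/s): [159.86, 159.86, 180, 180, 180, 180].

INTERFACE

Orientations are given as a 3x3 rotation matrix whose columns are the frame's x, y, z axes.
In Python, from workcell import observe, get_image, hand_in gives the robot as it stands.
- The arm moves only by the tool drive_tool, never from a script. Its arguments are lists of equal length, an entry for each row: "rot": the turn, a rotation vector about the world's x, y, z in units of 6 degrees (1.0 is 6 degrees), a list of three; "dp": the shift along the world's x, y, z in units of 40 mm (1.0 is 40 mm), a list of three; "claw": the gripper's target within -1 to 1 (fully open at 1, half-way at 0, shut at -1). A call has 1 to 5 rows; each row is the pose to reach, as a shift and turn from the pose commanded when the call began; what a row does not reach only later rows make up. A row lasts 1/8 s, in which the tool goes at most 62.5 mm and 10.7 degrees, less where a joint would pass 70% of its speed; a pose out of reach is approached as far as the arm can. A call with a gripper value outside its range is refused whole. The fingers move at their own pace and stop on an object; the grip force is fixed at half the most. Time passes only in rows, so rows that repeat a pose let the fingers close. It gives the time, the measured TCP pose, the force and the opening at its end, in the units of the state.
- observe(): the state, without advancing time (a new reading comes with each control period).
- get_image(name): name is "scene" or "top"; returns a dict with "color" (420x560x3 uint8, red, green, blue), "z_map" (420x560 float32, m along the optical axis (not along the pixel's ray), 0 where there is no reading), "fx", "fy", "cx", "cy" (pixels), "extrinsics" (4x4, takes a point from camera to world coordinates). Camera axes: x right, y up, looking along -z (the intrinsics and any distortion apply to the point x, -y, -z); pixel columns grow to the right and rows downward; lengths in m; the calibration is good to about 2 mm. A picture is of the moment at which its call begins.
- hand_in(): hands the job in, once; it reports no verdict.
The state is a dict: "t": time; "joint_pos": joint angles; "dq": joint speeds; "tau": joint torques, N m; "eef_pos": TCP position; "orientation": TCP orientation; "contact_force": force on the tool from outside, world axes, zero at the start; "ft_torque": the same for the moment, N m; "opening": finger opening in m.
Only numpy, scipy, OpenCV 4.12 (cv2) and the standard library are available. Lean on these libraries where they do the work, as an engineer would, in place of code of your own. Each camera call takes 0.05 s, during which the arm holds its last target.

TASK

Get the watch ready for its leak test: clear the tweezers off the tester and lay them on the dark bench mat, and set the watch, glass up, in the middle of the tester's round rubber support. Swing the clear bell down over the watch gently, and only then swing the locking bar over the bell and press it fully down, so that the bell is squeezed home on its seal. Leave the other things where they are.

Things in the scene. Friction and masses are not known exactly. Their poses are not given: they have to be found in the camera images.
- tester: Leak tester fixed on the worktop: grey box 190 x 200 mm, 42 mm high, display and buttons on its front (-x). Origin: on the worktop under the centre of its round support; x to its back, y to its left. Behind stands the clear bell; at the left (y = 86 mm) a fork post 16 x 33 mm, 115 mm high, carries the locking bar; a 34 mm gauge, 53 mm high, is at the right rear corner.
- support (a point): Centre of the top of the rubber support, a disc of 44 mm diameter, 50 mm above the worktop. Round it, on an aluminium plate 45 mm up, lies the rubber seal ring, 84 mm inside and 100 mm outside, top also 50 mm up; the ring is sprung and sinks up to 3 mm.
- bell (a joint): Angle of the bell (rad): 0 = squeezed fully home on the seal, about 0.04 = resting on the free seal ring, 1.55 to 1.85 (its stop) = swung up, leaning back. It hinges about the tester's y axis. The hinge is stiff: the bell stays where it is left; 1 to 2 N at its tab moves it, about 4 N squeezes the seal.
- bell_tab (a point): On the outer (upper) face of the bell's flat aluminium tab, 36 mm wide, 6 mm thick, opposite the hinge, 8 mm from its outer edge; 150 mm from the hinge axis, and 3 mm above it when shut. Bell up: topmost part, this face looks away from the robot. Bell: clear cup 100 mm wide, 44 mm high (inside 84 and 36), steel boss on top. Site x points to the hinge, z out of this face, turning with it.
- bell_hinge (a point): Point on the hinge axis of the bell, 74 mm behind the support centre, 52 mm above the worktop.
- bar (a joint): Angle of the locking bar (rad): 0 = fully down, level over the bell, its foot pressing the bell's boss; 1.57 = upright; 1.9 = leaning outward at its stop. It hinges about the tester's x axis. Stiff: it stays where it is left; 2 to 4 N at its ball moves it, about 7 N presses it fully down on the bell. Below about 1.4 rad it is in the way of the bell and of work at the support.
- bar_handle (a point): Centre of the black ball handle, 26 mm diameter, at the free end of the bar, 150 mm from the bar's hinge. The bar is flat steel, 16 mm wide, 10 mm thick. With the bar down the ball is 64 mm to the right (-y of the tester) of the support centre, 108 mm above the worktop.
- bar_hinge (a point): Point on the hinge axis of the locking bar, 86 mm to the left (+y of the tester) of the support centre, 104 mm above the worktop.
- watch: Loose steel wristwatch head without strap, 40 mm round, 10 mm high, white dial up. Lugs along its x axis make it 48 mm long: two flat lug ends, 25 mm wide over both, stand at x = -24 and +24 mm, 1 to 7 mm above its underside. Small crown at -y. Origin: centre of the underside, z up through the glass.
- tweezers: Loose steel tweezers lying flat across the seal ring of the tester, 124 x 12 x 8 mm, long along their x axis. Origin: middle of the underside.
- mat: Dark rubber bench mat fixed on the worktop, 130 mm (its x) by 200 mm (its y), 3 mm thick. Origin: centre of the underside.
- steel_die: Bystander: loose round steel pressing die, 42 mm diameter, 12 mm high, recess on top. Origin: centre of the underside.
- pill_box: Bystander: loose round pale pill box, 42 mm diameter, 20 mm high. Origin: centre of the underside.
- loupe: Bystander: loose black eye loupe standing upright, 35 mm diameter, 39 mm high. Origin: centre of the underside.
- driver: Bystander: loose slim screwdriver with blue sleeve, 85 x 8 x 8 mm along its x axis, lying near the far (+x) edge of the mat. Origin: middle of the underside.
- oil_bottle: Bystander: loose red dosing bottle with a pointed white cap, standing, 25 mm diameter, 74 mm high. Origin: centre of the underside.
- tape: Bystander: loose roll of masking tape lying flat, 52 mm diameter, 18 mm high. Origin: centre of the underside.

How it is judged (in metres and radians):
On the way:
1. the bell is down over the watch on the support, with the bar still up (value of joint bell below 0.09 rad and horizontal distance between watch and support below 0.012 m and value of joint bar above 0.25 rad), for 0.1 s.
At the end, for the whole second after the job is handed in: Bar fully down (under 0.022 rad), bell squeezed home (under 0.027 rad), watch glass up on the support within 12 mm of its centre, the middle of the tweezers on the mat, lying at rest at mat height (value of joint bar below 0.022 rad and value of joint bell below 0.027 rad and horizontal distance between watch and support below 0.012 m and angle between watch's own z axis and vertical below 0.1 rad and z of watch in the frame of tester between 0.046 and 0.054 m and x of tweezers in the frame of mat between -0.065 and 0.065 m and y of tweezers in the frame of mat between -0.1 and 0.1 m and height (world z) of tweezers below 0.013 m and linear speed of each of tweezers, watch below 0.02 m/s); the robot touches nothing.
It fails at once if a bystander (steel die, pill box, loupe, screwdriver, tape roll or oil bottle) is shifted more than 30 mm (distance of any of steel_die, pill_box, loupe, driver, tape, oil_bottle from where it was at the start of the episode above 0.03 m).
It fails at once if the bell is slammed (faster than 4 rad/s downward) (velocity of joint bell below -4 rad/s).
It also fails if it takes over 72 s, if anything falls off the work surface, if the arm or the gripper's body presses on something with over 40 N, if the wrist force passes 120 N, or if a joint passes its speed limit or range.

## Working session

There is one attempt and no reset: what is moved stays moved. The work goes in short steps, Python scripts to look and compute and a tool call to move; the robot and the scene stay as the last step left them, time stands still between calls to the robot, and variables do not carry over. Pictures are saved under pics/ and viewed, and the job is handed in when it is done.

Besides the shell and the picture viewer there is one more tool, called after "Request:" by a JSON object that holds its "api" and its "payload". drive_tool: Moves the arm, as the interface text tells. Its arguments: {"type":"object","properties":{"rot":{"type":"array"},"dp":{"type":"array"},"claw":{"type":"array"}},"required":["rot","dp","claw"]}

```bash
ls; mkdir -p pics; python3 - <<'E'
from workcell import observe,get_image
import cv2,numpy as np
s=observe();print(s['t'],s['eef_pos'],s['orientation'],s['opening'])
for n in('scene','top'):
    d=get_image(n);cv2.imwrite(f'pics/{n}0.png',d['color'][...,::-1]);print(n,d['fx'],d['cx'],d['cy'],np.round(d['extrinsics'],3), [k for k in d])
    np.savez(f'{n}0.npz',**d)
E
```

```text
pics
0.0 [ 0.24827484 -0.62702595  0.24394482] [[ 9.29828706e-01  3.67992263e-01 -5.21741253e-04]
 [ 3.67992463e-01 -9.29825983e-01  2.27773201e-03]
 [ 3.53059184e-04 -2.30989746e-03 -9.99997270e-01]] 0.08550323838895912
scene 420.60039618800573 279.3949011843923 216.25886556773838 [[-0.538  0.491 -0.685 -0.29 ]
 [-0.843 -0.29   0.453  0.53 ]
 [ 0.024  0.821  0.57   0.774]
 [ 0.     0.     0.     1.   ]] ['color', 'z_map', 'fx', 'fy', 'cx', 'cy', 'extrinsics']
top 435.3973518629946 281.64103389575484 201.6731809128952 [[-0.005  0.986 -0.165  0.36 ]
 [-1.    -0.007 -0.01  -0.012]
 [-0.011  0.165  0.986  1.06 ]
 [ 0.     0.     0.     1.   ]] ['color', 'z_map', 'fx', 'fy', 'cx', 'cy', 'extrinsics']
```

View pics/scene0.png

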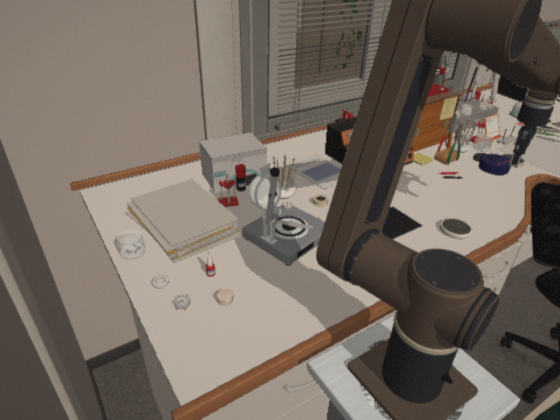

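View pics/top0.png

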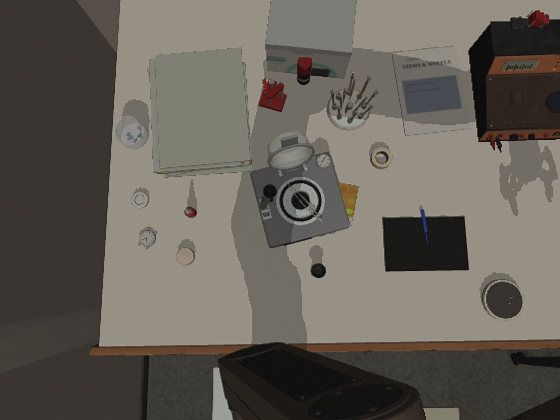

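```bash
cat > h.py <<'E'
import numpy as np,cv2
from workcell import observe,get_image
def ray(d,u,v):
    E=d['extrinsics'];c=np.array([(u-d['cx'])/d['fx'],-(v-d['cy'])/d['fy'],-1.]);return E[:3,3],E[:3,:3]@c
def onz(d,u,v,z):
    o,r=ray(d,u,v);return o+r*(z-o[2])/r[2]
def dep(d,u,v):
    o,r=ray(d,u,v);return o+r*d['z_map'][int(round(float(v))),int(round(float(u)))]
def proj(d,p):
    E=d['extrinsics'];c=E[:3,:3].T@(np.array(p)-E[:3,3]);return d['cx']+d['fx']*c[0]/-c[2], d['cy']-d['fy']*c[1]/-c[2]
def crop(d,f,u0,u1,v0,v1,k):
    im=cv2.resize(d['color'][v0:v1,u0:u1,::-1],None,fx=k,fy=k,interpolation=cv2.INTER_CUBIC);cv2.imwrite(f,im)
def ld(f): return dict(np.load(f))
E
python3 - <<'E'
from h import *
d=ld('top0.npz');crop(d,'pics/t1.png',240,360,125,250,6 if 0 else 4.7);crop(d,'pics/t2.png',125,215,180,270,6)
d=ld('scene0.npz');crop(d,'pics/s1.png',230,330,150,270,5)
E
```

```text
(no output)
```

View pics/t1.png

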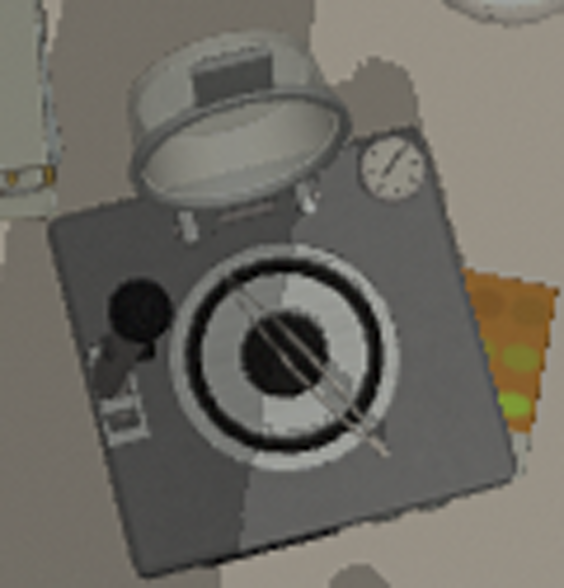

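View pics/t2.png

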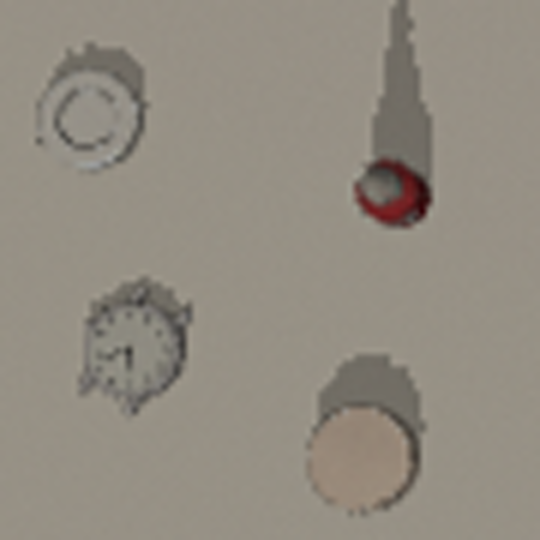

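View pics/s1.png

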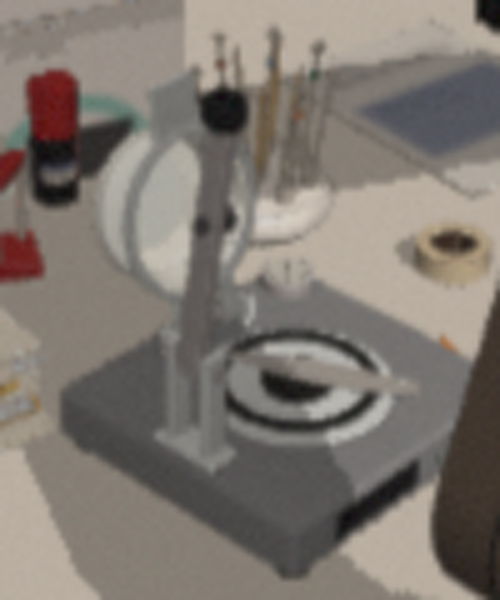

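```bash
python3 - <<'E'
from h import *
d=ld('top0.npz');s=ld('scene0.npz')
c=d['color'].astype(int);g=c.max(2)
def T(u,v,k=4.7,u0=240,v0=125): return (u+.5)/k-.5+u0,(v+.5)/k-.5+v0
# seal ring: dark pixels in window
m=np.zeros(g.shape,np.uint8);m[170:232,272:330]=(g[170:232,272:330]<45)
n,l,st,ce=cv2.connectedComponentsWithStats(m)
for i in range(1,n):
    if st[i,4]>30:
        cs,_=cv2.findContours((l==i).astype(np.uint8),cv2.RETR_EXTERNAL,cv2.CHAIN_APPROX_NONE)
        print(st[i],ce[i],cv2.fitEllipse(cs[0]))
        e=cv2.fitEllipse(cs[0])[0];print(' onz.05',onz(d,*e,.05))
for nm,p,z in [('seal',T(285,355),.05),('cornBR',T(513,475),.042),('cornTR',T(412,130),.042),('cornTL',T(52,222),.042),('cornBL',T(145,573),.042),('tw a',T(235,288),.056),('tw b',T(387,455),.056),('mat',(425.5,243.5),.003),('matTL',(383,218),.003),('matTR',(465,216),.003),('matBL',(386,271),.003),('matBR',(468,269),.003),('ball',T(140,312),.24),('loupe',(318,270),.039)]:
    print(nm,np.round(p,1),np.round(onz(d,*p,z),4),'dep',np.round(dep(d,*p),4))
def W(u,v): return T(u,v,6,125,180)
for nm,p,z in [('watch c',W(136,353),.01),('lugLL',W(85,388),.005),('lugL2',W(132,408),.005),('lugR1',W(140,286),.005),('lugR2',W(187,315),.005),('die',W(92,118),.012),('pill',W(362,460),.02),('tab top scene',None,0)]:
    if p: print(nm,np.round(p,1),np.round(onz(d,*p,z),4),'dep',np.round(dep(d,*p),4))
def S(u,v): return T(u,v,5,230,150)
for nm,p in [('ball',S(222,110)),('tab',S(175,95)),('tabtopL',S(150,90)),('tabtopR',S(195,72)),('postTop',S(185,340)),('loupe',(0,0))]:
    print('S',nm,np.round(p,1),np.round(dep(s,*p),4))
print('T tab',dep(d,*T(235,80)),dep(d,*T(235,65)),dep(d,*T(235,95)))
E
```

```text
[280 180  41  41 290] [299.03448276 200.06551724] ((300.2176818847656, 200.29637145996094), (38.597679138183594, 39.12113952636719), 100.2578353881836)
 onz.05 [ 0.53160127 -0.04547283  0.05      ]
[272 185   5  16  48] [273.35416667 191.27083333] ((273.5873107910156, 192.45751953125), (4.099689960479736, 16.59809112548828), 0.33217382431030273)
 onz.05 [0.55081974 0.01715575 0.05      ]
[292 193  16  16 150] [298.16666667 201.6       ] ((298.19647216796875, 201.5255126953125), (11.677947044372559, 16.3669490814209), 137.17315673828125)
 onz.05 [ 0.52870268 -0.04068574  0.05      ]
[299 192  11  10  44] [304.59090909 195.63636364] ((304.62158203125, 195.59849548339844), (3.788749933242798, 13.225391387939453), 134.96401977539062)
 onz.05 [ 0.54275845 -0.05598419  0.05      ]
seal [300.2 200.1] [ 0.532  -0.0455  0.05  ] dep [ 0.5317 -0.0455  0.0518]
cornBR [348.8 225.7] [ 0.4718 -0.1588  0.042 ] dep [ 4.764e-01 -1.648e-01  3.000e-04]
cornTR [327.3 152.3] [ 0.6501 -0.1124  0.042 ] dep [ 0.6502 -0.1125  0.0417]
cornTL [250.7 171.8] [0.6031 0.0723 0.042 ] dep [0.6029 0.0722 0.0428]
cornB
[... 910 characters left out ...]
 ] dep [0.4256 0.3264 0.0055]
lugR1 [147.9 227.2] [0.4751 0.3256 0.005 ] dep [0.4755 0.3268 0.0012]
lugR2 [155.8 232.1] [0.4632 0.3059 0.005 ] dep [0.4629 0.3052 0.0073]
die [139.9 199.2] [0.5434 0.3461 0.012 ] dep [0.5438 0.3469 0.0099]
pill [184.9 256.2] [0.4036 0.2293 0.02  ] dep [0.4036 0.2292 0.0202]
S ball [274.  171.6] [0.5076 0.0223 0.2566]
S tab [264.6 168.6] [ 0.6313 -0.024   0.1951]
S tabtopL [259.6 167.6] [ 0.634  -0.0089  0.2011]
S tabtopR [268.6 164. ] [ 0.762  -0.1178  0.1259]
S postTop [266.6 217.6] [0.5103 0.0416 0.1188]
S loupe [0 0] [1.1618 0.482  0.591 ]
T tab [ 0.63068402 -0.02030243  0.19217295] [ 0.63331843 -0.02022926  0.20537865] [ 0.62834212 -0.02038942  0.1773769 ]
```

```bash
python3 - <<'E'
from h import *
d=ld('top0.npz');s=ld('scene0.npz')
crop(d,'pics/t3.png',275,335,175,230,12);crop(d,'pics/t4.png',132,164,222,254,18);crop(s,'pics/s2.png',262,322,205,245,12);crop(s,'pics/s3.png',165,200,285,315,18)
# red stuff heights behind tester
for u,v in [(272,95),(270,80),(305,70),(345,90),(366,82),(310,90)]: print(u,v,dep(d,u,v).round(3))
E
```

```text
272 95 [0.779 0.019 0.086]
270 80 [0.806 0.023 0.109]
305 70 [ 0.841 -0.06   0.087]
345 90 [ 0.786 -0.152  0.094]
366 82 [ 0.802 -0.201  0.101]
310 90 [ 0.828 -0.076  0.   ]
```

View pics/t3.png

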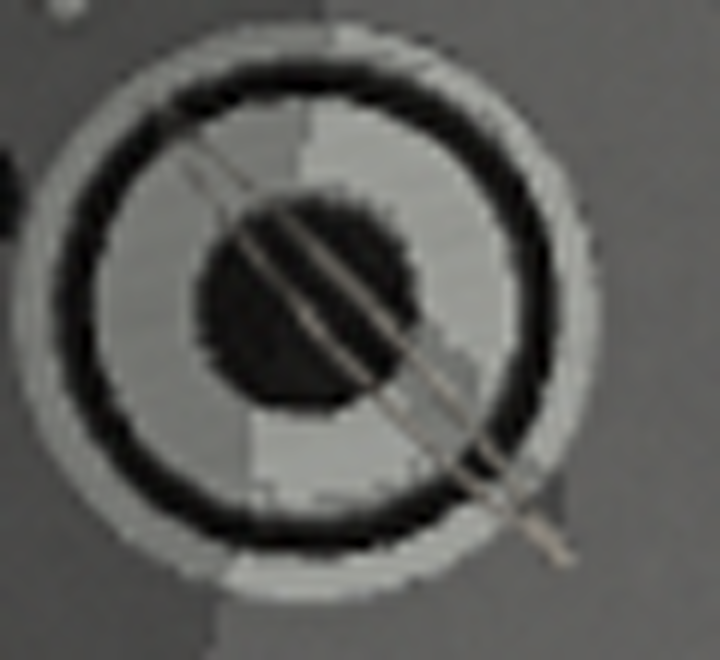

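View pics/t4.png

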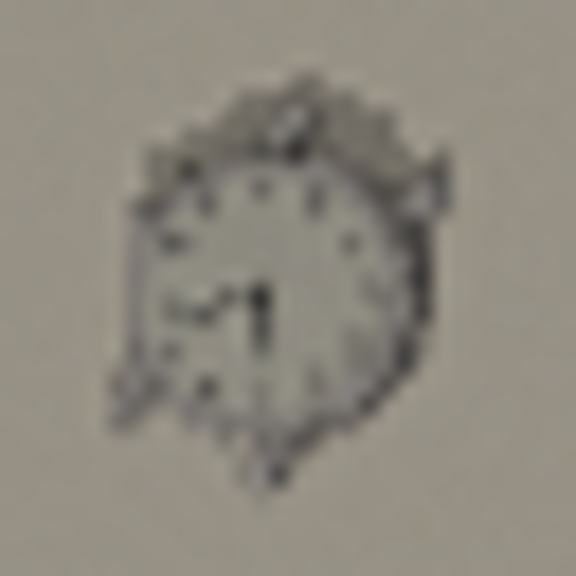

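View pics/s2.png

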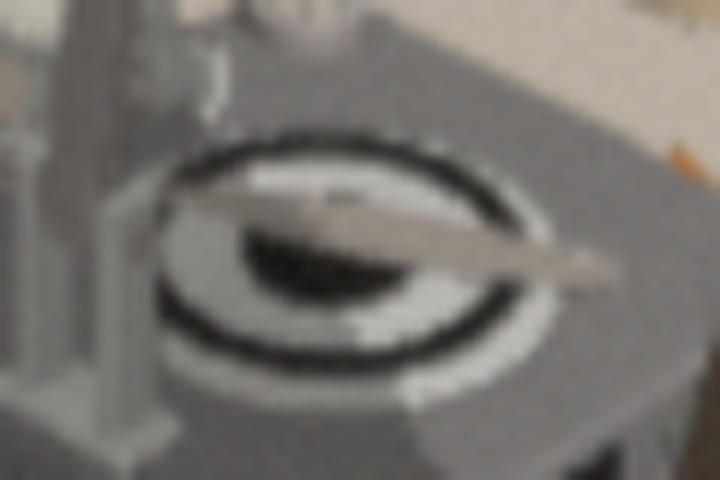

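View pics/s3.png

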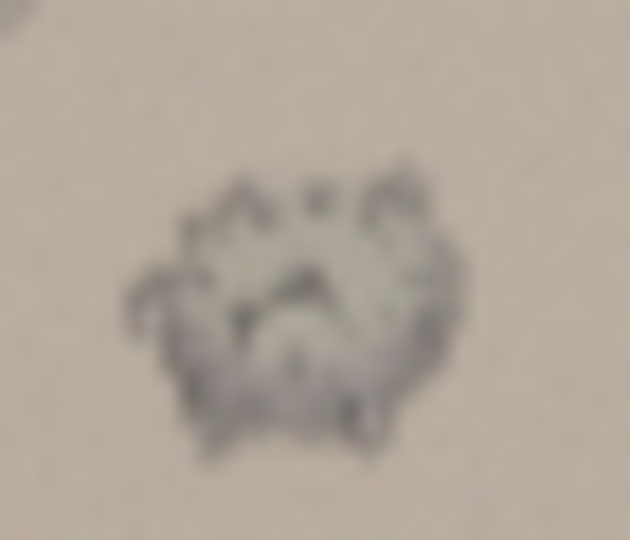

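```bash
python3 - <<'E'
from h import *
d=ld('top0.npz');s=ld('scene0.npz')
t=[onz(d,(u+.5)/18-.5+132,(v+.5)/18-.5+222,.005)[:2] for u,v in [(122,412),(268,478),(292,125),(440,185)]]
w=[onz(s,(u+.5)/18-.5+165,(v+.5)/18-.5+285,.005)[:2] for u,v in [(205,450),(370,445),(245,185),(408,180),(140,300)]]
w=np.array(w);t=np.array(t);print(t.round(4));print(w.round(4));print('means',t.mean(0),w[:4].mean(0))
def an(a):return np.degrees(np.arctan2(a[1],a[0]))
print(an(t[2]+t[3]-t[0]-t[1]),an(t[1]-t[0]),an(t[3]-t[2]))
print([an(w[i]-w[j]) for i in range(5) for j in range(i)])
print([np.linalg.norm(w[i]-w[j]).round(3) for i in range(5) for j in range(i)])
for nm,z in(('top',.01),):
  # blob
  from numpy import array
  pass
r=onz(s,(320+.5)/12-.5+262,(205+.5)/12-.5+205,.058)
a=onz(s,(170)/12-.5+262,(185+.5)/12-.5+205,.056);b=onz(s,(618)/12-.5+262,(268)/12-.5+205,.056);print('tw',a,b,(a+b)/2)
a=onz(d,(165)/12-.5+275,(112)/12-.5+175,.056);b=onz(d,(573)/12-.5+275,(562)/12-.5+175,.056);print('tw',a,b,(a+b)/2,np.linalg.norm(a-b),an(a-b))
for p in [(300,300),(370,380),(440,375),(480,440)]: print(dep(d,p[0]/12-.5+275,p[1]/12-.5+175).round(3))
E
```

```text
[[0.4334 0.347 ]
 [0.4245 0.3269]
 [0.4721 0.3258]
 [0.4638 0.3053]]
[[0.429  0.3452]
 [0.4184 0.3261]
 [0.4726 0.3225]
 [0.4619 0.3028]
 [0.4595 0.3428]]
means [0.44846229 0.32627565] [0.44548794 0.32418582]
-28.708487928462063 -114.01295403654395 -112.0194055166868
[np.float64(-118.91725140426517), np.float64(-27.497831169527213), np.float64(-3.78852626399569), np.float64(-52.21956546491282), np.float64(-28.183758677923052), np.float64(-118.7052701754583), np.float64(-4.595893645597868), np.float64(22.12302033507526), np.float64(123.03888251687829), np.float64(93.44355753833943)]
[np.float64(0.022), np.float64(0.049), np.float64(0.054), np.float64(0.054), np.float64(0.049), np.float64(0.022), np.float64(0.031), np.float64(0.044), np.float64(0.024), np.float64(0.04)]
tw [ 0.5629902  -0.02196913  0.056     ] [ 0.47858401 -0.09690837  0.056     ] [ 0.5207871  -0.05943875  0.056     ]
tw [ 0.57009394 -0.01758977  0.056     ] [ 0.48074312 -0.09573356  0.056     ] [ 0.52541853 -0.05666166  0.056     ] 0.11870139043900828 41.17205845120635
[ 0.533 -0.044  0.052]
[ 0.516 -0.057  0.059]
[ 0.519 -0.071  0.044]
[ 0.505 -0.078  0.053]
```

Request:
{"api": "drive_tool", "payload": {"rot": [[0,0,0.6],[0,0,1.2],[0,0,1.8],[0,0,2.4],[0,0,3.0]], "dp": [[0.62,1.28,0],[1.24,2.56,0],[1.86,3.84,0],[2.48,5.12,0],[3.1,6.4,0]], "claw": [0,0,0,0,0]}}

```text
t: 0.72
eef_pos: [0.3728, -0.3697, 0.2448]
orientation: [[0.77, 0.639, -0.0], [0.639, -0.77, 0.001], [0.0, -0.001, -1.0]]
contact_force: [-0.2, 0.4, 0.4]
opening: 0.0425
```

Request:
{"api": "drive_tool", "payload": {"rot": [[0,0,0.1],[0,0,0.2],[0,0,0.25],[0,0,0.25],[0,0,0.25]], "dp": [[0.64,1.32,0],[1.28,2.64,0],[1.92,3.96,0],[2.56,5.28,0],[3.2,6.6,-0.2]], "claw": [0,0,0,0,0]}}

```text
t: 1.35
eef_pos: [0.5011, -0.1059, 0.2377]
orientation: [[0.754, 0.657, 0.001], [0.657, -0.754, -0.001], [0.001, 0.001, -1.0]]
contact_force: [1.1, -0.4, -0.7]
opening: 0.0426
```

Request:
{"api": "drive_tool", "payload": {"rot": [[0,0,0],[0,0,0],[0,0,0],[0,0,0]], "dp": [[0.5,1.1,-0.5],[0.56,1.18,-1.5],[0.56,1.18,-2.5],[0.56,1.18,-2.9]], "claw": [0,0,0,0]}}

```text
t: 1.85
eef_pos: [0.5208, -0.0595, 0.1182]
orientation: [[0.753, 0.658, -0.005], [0.658, -0.753, 0.002], [-0.003, -0.005, -1.0]]
contact_force: [0.1, 0.1, 0.6]
opening: 0.0425
```

```bash
python3 - <<'E'
from h import *
print(observe()['eef_pos'],observe()['joint_pos'])
s=get_image('scene');crop(s,'pics/s4.png',230,330,150,270,5);
s=get_image('top');crop(s,'pics/t5.png',240,360,125,250,4.7)
E
```

```text
[ 0.52083249 -0.05954602  0.11823706] [-1.76194089e+01  5.91665789e+00  1.16878854e+02 -1.10310504e-04
  5.75289786e+01  3.12640274e+01]
```

View pics/s4.png

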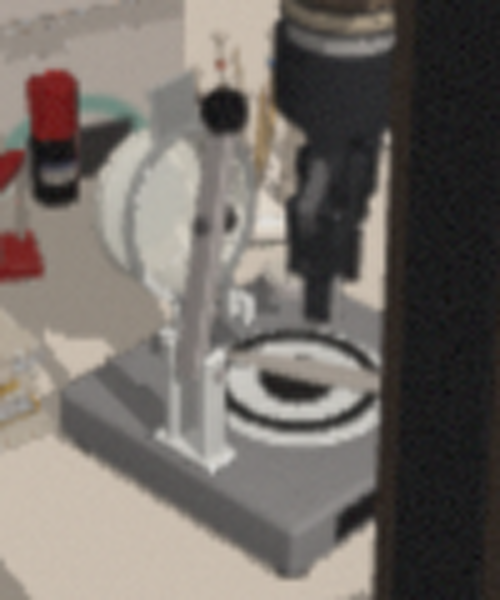

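View pics/t5.png

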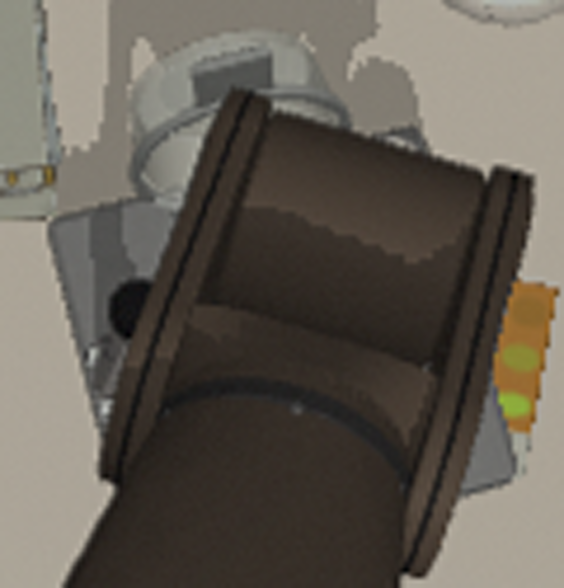

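Request:
{"api": "drive_tool", "payload": {"rot": [[0,0,0],[0,0,0],[0,0,0]], "dp": [[0.05,0.04,-0.7],[0.05,0.04,-1.3],[0.05,0.04,-1.3]], "claw": [0,0,-0.3]}}

```text
t: 2.33
eef_pos: [0.5245, -0.059, 0.0693]
orientation: [[0.754, 0.657, -0.001], [0.657, -0.754, 0.0], [-0.001, -0.001, -1.0]]
contact_force: [0.3, 0.8, 0.4]
opening: 0.0297
```

Request:
{"api": "drive_tool", "payload": {"rot": [[0,0,0],[0,0,0],[0,0,0],[0,0,0]], "dp": [[0,0,0],[0,0,0],[0,0,0],[0,0,0]], "claw": [-1,-1,-1,-1]}}

```text
t: 2.82
eef_pos: [0.5263, -0.0594, 0.0715]
orientation: [[0.754, 0.657, 0.004], [0.657, -0.754, -0.001], [0.002, 0.003, -1.0]]
contact_force: [-1.4, -0.3, 6.9]
opening: 0.006
```

```bash
python3 - <<'E'
from h import *
o=observe();print(o['eef_pos'],o['contact_force'],o['ft_torque'],o['opening'])
s=get_image('scene');crop(s,'pics/s5.png',265,315,190,240,12)
E
```

```text
[ 0.52629623 -0.05942076  0.07146409] [-1.40329723 -0.26021027  6.86169996] [-0.05626194  0.15313225  0.04891676] 0.00603226609741766
```

View pics/s5.png

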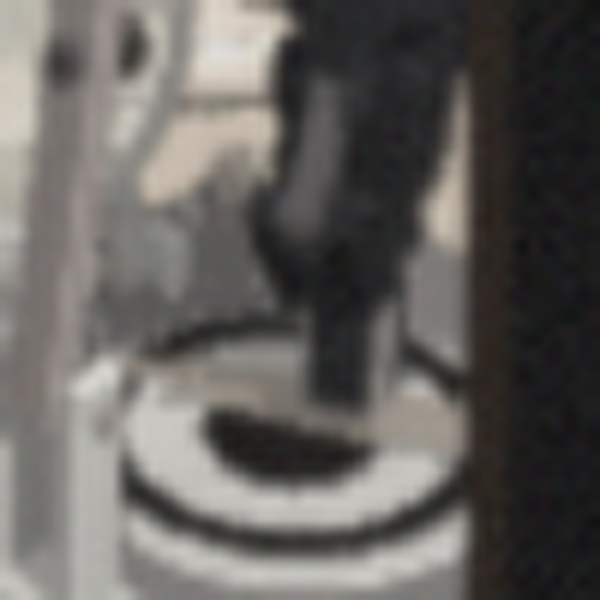

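Request:
{"api": "drive_tool", "payload": {"rot": [[0,0,0],[0,0,0],[0,0,0],[0,0,0]], "dp": [[0,0,0],[0,0,0.2],[0,0,0.5],[0,0,1.0]], "claw": [-1,-1,-1,-1]}}

```text
t: 3.38
eef_pos: [0.5242, -0.0586, 0.1095]
orientation: [[0.754, 0.657, -0.002], [0.657, -0.754, 0.001], [-0.001, -0.001, -1.0]]
contact_force: [0.4, -0.1, -0.4]
opening: 0.0058
```

```bash
python3 - <<'E'
from h import *
s=get_image('scene');crop(s,'pics/s6.png',255,325,180,240,10)
E
```

```text
(no output)
```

View pics/s6.png

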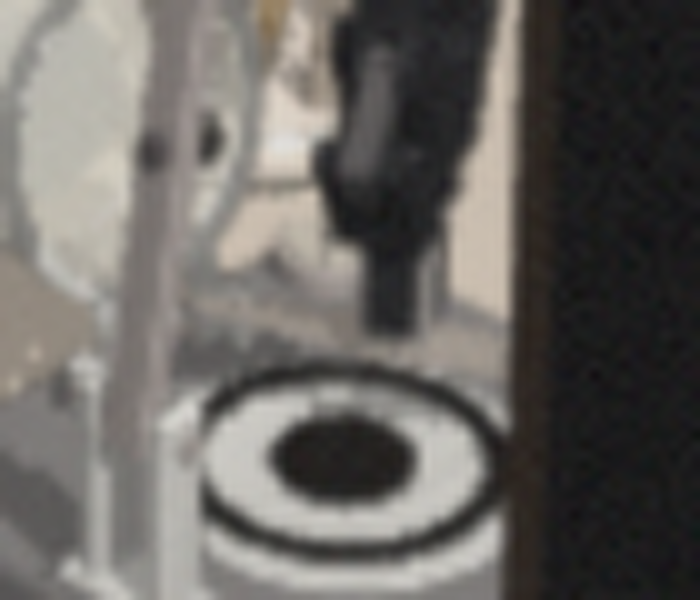

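Request:
{"api": "drive_tool", "payload": {"rot": [[0,0,-1.2],[0,0,-2.6],[0,0,-4],[0,0,-5.4],[0,0,-6.85]], "dp": [[-0.4,-1.1,0.6],[-0.9,-2.2,0.6],[-1.4,-3.5,0.6],[-1.9,-4.7,0.3],[-2.35,-5.9,0]], "claw": [-1,-1,-1,-1,-1]}}

```text
t: 4.05
eef_pos: [0.4301, -0.2964, 0.1096]
orientation: [[1.0, -0.005, 0.001], [-0.005, -1.0, -0.001], [0.001, 0.001, -1.0]]
contact_force: [0.3, -0.2, 0.5]
opening: 0.0058
```

Request:
{"api": "drive_tool", "payload": {"rot": [[0,0,0],[0,0,0]], "dp": [[0,0,-0.5],[0,0,-0.5]], "claw": [-1,-1]}}

```text
t: 4.3
eef_pos: [0.4295, -0.2943, 0.0878]
orientation: [[1.0, -0.001, -0.003], [-0.001, -1.0, 0.003], [-0.003, -0.003, -1.0]]
contact_force: [0.7, 0.4, -0.4]
opening: 0.006
```

```bash
python3 - <<'E'
from h import *
o=observe();print(o['eef_pos'],o['orientation'][:,1],o['joint_pos'],o['opening'])
s=get_image('top');crop(s,'pics/t6.png',340,480,190,290,5)
E
```

```text
[ 0.42945784 -0.29434134  0.08778245] [-0.00148889 -0.99999469 -0.00289858] [-4.56037064e+01  8.13425762e+00  1.18195442e+02  8.76676534e-03
  5.38961153e+01  4.44761995e+01] 0.00604415417803844
```

View pics/t6.png

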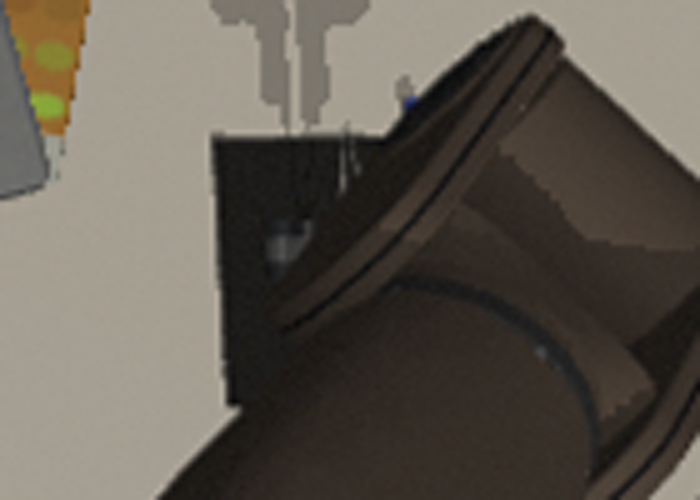

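Request:
{"api": "drive_tool", "payload": {"rot": [[0,0,0],[0,0,0],[0,0,0],[0,0,0],[0,0,0]], "dp": [[0,0,-0.6],[0,0,-1.2],[0,0,-1.4],[0,0,-1.5],[0,0,-1.5]], "claw": [-1,-1,-1,-1,-1]}}

```text
t: 4.97
eef_pos: [0.4314, -0.295, 0.0301]
orientation: [[1.0, 0.0, 0.001], [0.0, -1.0, -0.001], [0.001, 0.001, -1.0]]
contact_force: [-0.3, -0.6, 1.0]
opening: 0.0059
```

Request:
{"api": "drive_tool", "payload": {"rot": [[0,0,0],[0,0,0]], "dp": [[0,0,-0.1],[0,0,-0.1]], "claw": [-1,-1]}}

```text
t: 5.22
eef_pos: [0.4308, -0.2949, 0.0255]
orientation: [[1.0, -0.0, 0.0], [-0.0, -1.0, -0.0], [0.0, 0.0, -1.0]]
contact_force: [-0.3, 1.1, -0.8]
opening: 0.0058
```

Request:
{"api": "drive_tool", "payload": {"rot": [[0,0,0],[0,0,0]], "dp": [[0,0,-0.06],[0,0,-0.06]], "claw": [-1,-1]}}

```text
t: 5.48
eef_pos: [0.4311, -0.2952, 0.0244]
orientation: [[1.0, -0.0, -0.0], [-0.0, -1.0, 0.0], [-0.0, -0.0, -1.0]]
contact_force: [-2.8, 3.6, 8.4]
opening: 0.0058
```

Request:
{"api": "drive_tool", "payload": {"rot": [[0,0,0],[0,0,0]], "dp": [[0,0,-0.06],[0,0,-0.06]], "claw": [-1,-1]}}

```text
t: 5.72
eef_pos: [0.4312, -0.2952, 0.0242]
orientation: [[1.0, 0.0, -0.002], [0.0, -1.0, 0.001], [-0.002, -0.001, -1.0]]
contact_force: [-7.7, 6.9, 22.5]
opening: 0.0058
```

Request:
{"api": "drive_tool", "payload": {"rot": [[0,0,0],[0,0,0],[0,0,0],[0,0,0],[0,0,0]], "dp": [[0,0,0.08],[0,0,0.08],[0,0,0.08],[0,0,0.5],[0,0,1.7]], "claw": [-0.4,-0.4,-0.4,-0.4,-0.4]}}

```text
t: 6.35
eef_pos: [0.4292, -0.2933, 0.0872]
orientation: [[1.0, -0.0, -0.005], [-0.0, -1.0, 0.005], [-0.005, -0.005, -1.0]]
contact_force: [0.5, -1.2, -0.3]
opening: 0.0257
```

Request:
{"api": "drive_tool", "payload": {"rot": [[0,0,0],[0,0,0],[0,0,0.8],[0,0,1.8],[0,0,2.8]], "dp": [[0,0,1.4],[0,0,2.8],[0,0.5,3.8],[0,1.9,3.9],[0,3.3,4]], "claw": [-0.4,0,0.5,0.5,0.5]}}

```text
t: 6.98
eef_pos: [0.4308, -0.1618, 0.2505]
orientation: [[0.957, 0.291, 0.003], [0.291, -0.957, -0.001], [0.002, 0.002, -1.0]]
contact_force: [-0.3, 0.3, -1.1]
opening: 0.064
```

Request:
{"api": "drive_tool", "payload": {"rot": [[0,0,1.2],[0,0,2.4],[0,0,3.6],[0,0,4.8],[0,0,6]], "dp": [[0,1.4,0],[0,2.8,0],[0,4.2,0],[0,5.6,0],[0,7,0]], "claw": [0.5,0.5,0.5,0.5,0.5]}}

```text
t: 7.6
eef_pos: [0.4305, 0.119, 0.2498]
orientation: [[0.602, 0.799, 0.002], [0.799, -0.602, 0.0], [0.001, 0.002, -1.0]]
contact_force: [0.7, -0.2, 0.3]
opening: 0.064
```

Request:
{"api": "drive_tool", "payload": {"rot": [[0,0,0.6],[0,0,1.2],[0,0,1.5],[0,0,1.5],[0,0,1.5]], "dp": [[0.1,1.3,0],[0.2,2.6,0],[0.3,4,0],[0.4,5.2,-0.5],[0.4,5.2,-0.9]], "claw": [0.5,0.5,0.5,0.5,0.5]}}

```text
t: 8.22
eef_pos: [0.4464, 0.3277, 0.2126]
orientation: [[0.469, 0.883, 0.001], [0.883, -0.469, 0.001], [0.001, 0.0, -1.0]]
contact_force: [-0.6, -0.4, -0.2]
opening: 0.064
```

```bash
python3 - <<'E'
from h import *
o=observe();print(o['eef_pos'],o['orientation'][:,1],o['joint_pos'],o['opening'])
d=get_image('top');np.savez('top1.npz',**d);crop(d,'pics/t7.png',340,480,190,290,5)
E
```

```text
[0.44638416 0.32768585 0.21264271] [ 8.83160685e-01 -4.69070531e-01  2.04575136e-04] [2.57762694e+01 2.81564664e+00 1.09322471e+02 1.76096866e-02
 6.78198213e+01 5.37436031e+01] 0.064001734367138
```

View pics/t7.png

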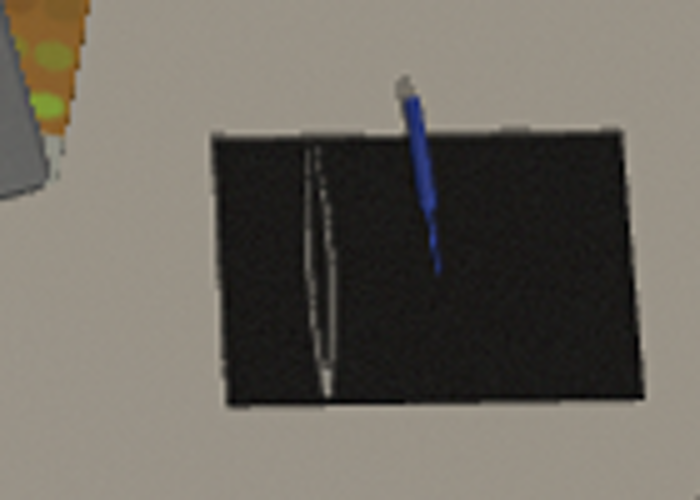

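Request:
{"api": "drive_tool", "payload": {"rot": [[0,0,0],[0,0,0],[0,0,0],[0,0,0],[0,0,0]], "dp": [[0.02,-0.07,-1.3],[0.02,-0.07,-2.6],[0.02,-0.07,-3.8],[0.02,-0.07,-4.4],[0.02,-0.07,-4.4]], "claw": [0.5,0.5,0.5,0.5,0.5]}}

```text
t: 8.9
eef_pos: [0.4462, 0.3204, 0.0349]
orientation: [[0.474, 0.88, -0.004], [0.88, -0.474, -0.002], [-0.004, -0.003, -1.0]]
contact_force: [-0.3, 0.3, 0.6]
opening: 0.0644
```

```bash
python3 - <<'E'
from h import *
o=observe();print(o['eef_pos'],o['orientation'][:,1])
d=get_image('scene');crop(d,'pics/s8.png',150,220,260,320,10)
E
```

```text
[0.44623599 0.32038233 0.03494009] [ 0.88044386 -0.47414205 -0.0028137 ]
```

View pics/s8.png

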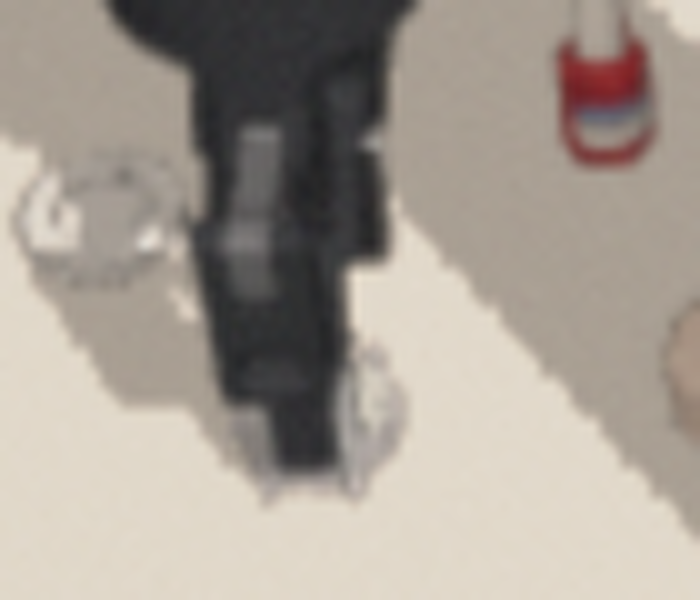

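```bash
python3 - <<'E'
from h import *
s=ld('scene0.npz')
f=lambda p:(np.array(proj(s,p))-[150,260])*10+4.5
y=np.array([.88,-.474,0]);x=np.array([.474,.88,0])
T=np.array([.4462,.3204,.0349])
for t in (.036,.042,.046):
  for z in (.021,.025): print(t,z,f(T-y*t+[0,0,z-T[2]]), f(T-y*t+[0,0,z-T[2]]+x*.011), f(T-y*t+[0,0,z-T[2]]-x*.011))
for c in [(.4475,.325,.004),(.4462,.3204,.004),(.4455,.3242,.004)]:
  print(c,f(np.array(c)-y*.024+x*.0125),f(np.array(c)-y*.024-x*.0125))
E
```

```text
0.036 0.021 [309.59262873 479.39636057] [262.6190746  481.17204328] [356.48953611 477.62357523]
0.036 0.025 [307.73897866 467.62385799] [260.65645489 469.39396025] [354.74450242 465.8566506 ]
0.042 0.021 [306.58066154 498.35167356] [259.37264049 500.1516925 ] [353.71127345 496.55460619]
0.042 0.025 [304.71092489 486.56448194] [257.39284256 488.35893666] [351.95123955 484.77297642]
0.046 0.021 [304.55611409 511.09282512] [257.19047721 512.90928812] [351.84382724 509.27935049]
0.046 0.025 [302.67552618 499.29600012] [255.19909111 501.10691045] [350.0736754  497.48807588]
(0.4475, 0.325, 0.004) [250.69774614 497.30975922] [355.46175385 493.3209349 ]
(0.4462, 0.3204, 0.004) [270.8319399 493.347823 ] [375.43659264 489.3708769 ]
(0.4455, 0.3242, 0.004) [256.90167565 501.33994347] [361.75812682 497.339824  ]
```

Request:
{"api": "drive_tool", "payload": {"rot": [[0,0,0],[0,0,0],[0,0,0]], "dp": [[0.02,0.07,-0.25],[0.02,0.07,-0.5],[0.02,0.07,-0.5]], "claw": [0.5,0.5,0.5]}}

```text
t: 9.32
eef_pos: [0.4479, 0.325, 0.0159]
orientation: [[0.473, 0.881, -0.001], [0.881, -0.473, -0.001], [-0.001, -0.001, -1.0]]
contact_force: [-0.5, 0.8, 0.3]
opening: 0.0638
```

Request:
{"api": "drive_tool", "payload": {"rot": [[0,0,0],[0,0,0],[0,0,0],[0,0,0]], "dp": [[0,0,0],[0,0,0],[0,0,0],[0,0,0]], "claw": [0,-0.2,-0.3,-0.3]}}

```text
t: 9.82
eef_pos: [0.449, 0.3256, 0.0183]
orientation: [[0.472, 0.881, 0.001], [0.881, -0.472, 0.0], [0.001, 0.001, -1.0]]
contact_force: [-1.9, -0.8, 7.8]
opening: 0.0355
```

```bash
python3 - <<'E'
from h import *
o=observe();print(o['eef_pos'],o['contact_force'],o['opening'])
d=get_image('scene');crop(d,'pics/s9.png',150,220,260,320,10)
E
```

```text
[0.44903987 0.32561191 0.01830771] [-1.91531919 -0.81688776  7.82911339] 0.035504643661417284
```

View pics/s9.png

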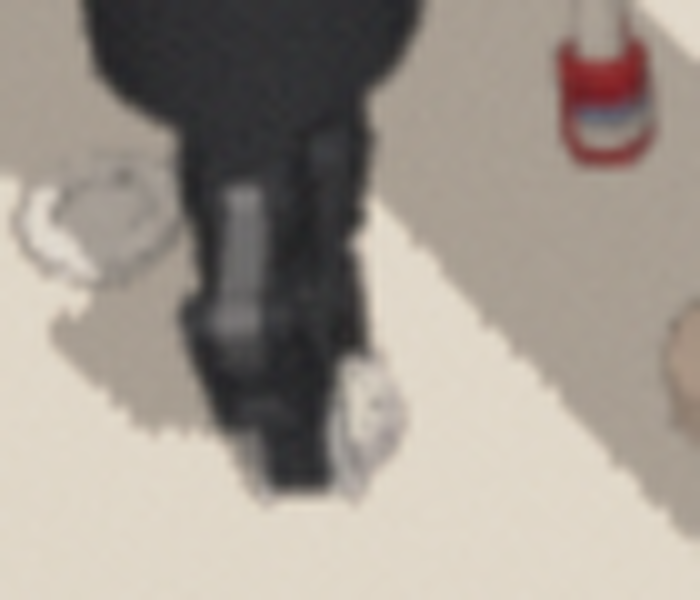

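Request:
{"api": "drive_tool", "payload": {"rot": [[0,0,0],[0,0,0],[0,0,0],[0,0,0]], "dp": [[0,0,0],[0,0,0],[0,0,0],[0,0,0]], "claw": [0.33,0.33,0.33,0.33]}}

```text
t: 10.38
eef_pos: [0.4482, 0.3251, 0.0162]
orientation: [[0.473, 0.881, -0.0], [0.881, -0.473, -0.0], [-0.0, -0.0, -1.0]]
contact_force: [0.1, 0.6, -0.3]
opening: 0.0567
```

```bash
python3 - <<'E'
from h import *
o=observe();print(o['eef_pos'],o['contact_force'],o['opening'])
d=get_image('scene');crop(d,'pics/s10.png',150,220,260,320,10)
E
```

```text
[0.44819079 0.32511707 0.0162466 ] [ 0.0613593   0.5707905  -0.26105718] 0.05671069074417597
```

View pics/s10.png

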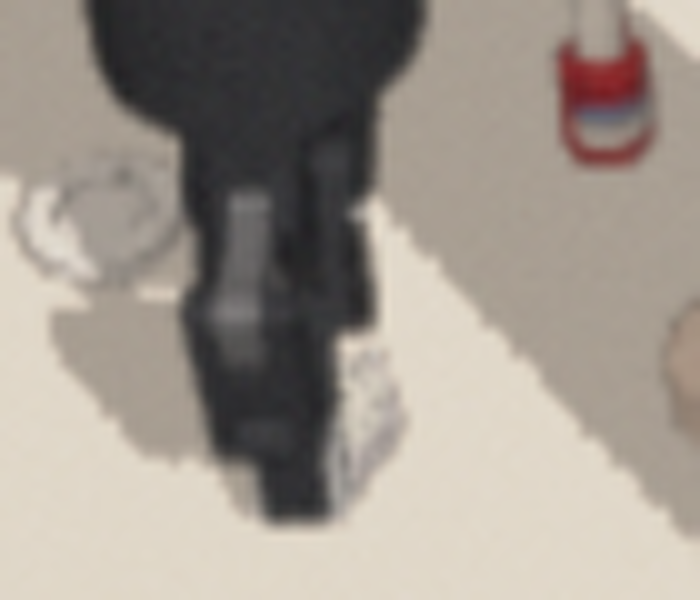

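Request:
{"api": "drive_tool", "payload": {"rot": [[0,0,0],[0,0,0],[0,0,0]], "dp": [[-0.03,-0.05,-0.08],[-0.03,-0.05,-0.15],[-0.03,-0.05,-0.15]], "claw": [0.33,0.33,0.33]}}

```text
t: 10.8
eef_pos: [0.4469, 0.323, 0.01]
orientation: [[0.473, 0.881, -0.001], [0.881, -0.473, -0.0], [-0.001, -0.001, -1.0]]
contact_force: [0.2, -0.6, -0.2]
opening: 0.0567
```

Request:
{"api": "drive_tool", "payload": {"rot": [[0,0,0],[0,0,0]], "dp": [[0,0,-0.05],[0,0,-0.05]], "claw": [0.33,0.33]}}

```text
t: 11.05
eef_pos: [0.4473, 0.3232, 0.0096]
orientation: [[0.473, 0.881, -0.001], [0.881, -0.473, -0.001], [-0.001, -0.0, -1.0]]
contact_force: [-3.1, -1.8, 6.7]
opening: 0.0569
```

Request:
{"api": "drive_tool", "payload": {"rot": [[0,0,0],[0,0,0],[0,0,0],[0,0,0]], "dp": [[0,0,0.1],[0,0,0.1],[0,0,0.1],[0,0,0.1]], "claw": [0.33,0.1,0,-0.2]}}

```text
t: 11.55
eef_pos: [0.4477, 0.3234, 0.014]
orientation: [[0.473, 0.881, 0.0], [0.881, -0.473, -0.0], [-0.0, 0.0, -1.0]]
contact_force: [-3.6, -1.0, 8.1]
opening: 0.042
```

Request:
{"api": "drive_tool", "payload": {"rot": [[0,0,0],[0,0,0],[0,0,0]], "dp": [[0,0,0],[0,0,0],[0,0,0]], "claw": [0.1,0.1,0.1]}}

```text
t: 11.92
eef_pos: [0.4477, 0.3234, 0.0131]
orientation: [[0.473, 0.881, 0.001], [0.881, -0.473, 0.0], [0.001, 0.001, -1.0]]
contact_force: [-0.1, -0.8, 5.5]
opening: 0.0468
```

```bash
python3 - <<'E'
from h import *
o=observe();print(o['eef_pos'],o['contact_force'],o['opening'])
d=get_image('scene');crop(d,'pics/s11.png',150,220,260,320,10)
E
```

```text
[0.44774144 0.32340257 0.01305791] [-0.12153874 -0.76937401  5.48350431] 0.046767083597232494
```

View pics/s11.png

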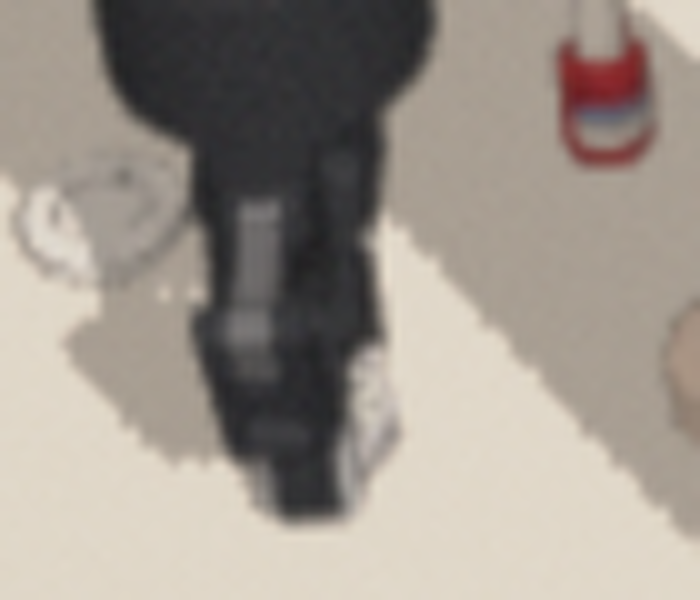

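```bash
python3 - <<'E'
from h import *
o=observe();T=np.array(o['eef_pos']);print(T,o['opening'],o['contact_force'])
R=o['orientation']
d=get_image('scene');np.savez('sc11.npz',**d)
for v in range(296,316,1):
    r=[]
    for u in (176,178,180,182,184,186):
        p=dep(d,u,v); q=R.T@(p-T); r.append('%4.0f,%4.0f,%4.0f z%3.0f'%(q[0]*1e3,q[1]*1e3,q[2]*1e3,p[2]*1e3))
    print(v,' | '.join(r))
E
```

```text
[0.44773939 0.32341915 0.01307289] 0.047246421551274884 [ 0.63972908 -0.23167219  5.96466109]
296   -4, -66, -77 z 90 |   -9, -66, -77 z 90 |  -13, -67, -77 z 90 |  -14, -51, -61 z 74 |  -14, -29, -39 z 52 |   -8,  20,  11 z  2
297   -4, -66, -73 z 86 |   -8, -64, -72 z 85 |  -12, -64, -71 z 84 |  -14, -53, -60 z 73 |  -14, -32, -38 z 51 |  -10,  11,   6 z  7
298   -2, -58, -63 z 76 |   -7, -61, -66 z 79 |  -12, -64, -68 z 81 |  -14, -54, -57 z 70 |  -14, -34, -37 z 50 |  -10,   8,   6 z  7
299   -2, -62, -63 z 76 |   -7, -62, -63 z 76 |  -11, -62, -63 z 76 |  -14, -56, -57 z 70 |  -14, -36, -36 z 49 |  -10,   6,   7 z  6
300   -2, -62, -60 z 73 |   -6, -62, -59 z 73 |  -11, -62, -59 z 72 |  -14, -58, -56 z 69 |  -14, -38, -34 z 48 |  -11,   1,   5 z  8
301   -1, -61, -56 z 69 |   -6, -62, -57 z 70 |  -10, -62, -57 z 70 |  -14, -56, -50 z 63 |  -15, -40, -33 z 47 |  -11,  -2,   6 z  7
302    2, -49, -41 z 54 |   -3, -50, -41 z 54 |   -7, -50, -41 z 54 |  -14, -60, -51 z 64 |  -12, -30, -20 z 33 |  -12,  -8,   3 z 10
303    1, -52, -41 z 54 |   -3, -53, -41 z 54 |   -8, -53, -41 z 54 
[... 973 characters left out ...]
  8 z  5 |  -13, -23,  15 z -2
311   11, -25,  15 z -2 |    3, -38,   1 z 12 |   -2, -39,   1 z 12 |   -6, -38,   2 z 11 |   -9, -30,  11 z  3 |  -13, -26,  16 z -3
312   11, -29,  14 z -1 |    5, -31,  12 z  1 |    1, -30,  14 z -1 |   -4, -30,  14 z -1 |   -8, -29,  15 z -2 |  -13, -27,  18 z -5
313   11, -29,  18 z -4 |    5, -32,  14 z -1 |    1, -32,  15 z -2 |   -4, -33,  14 z -1 |   -9, -35,  13 z  0 |  -14, -33,  14 z -1
314   10, -34,  16 z -2 |    5, -35,  15 z -2 |    1, -35,  16 z -3 |   -4, -35,  16 z -3 |   -9, -34,  17 z -4 |  -14, -35,  17 z -3
315   10, -38,  15 z -2 |    5, -36,  17 z -4 |    0, -38,  16 z -3 |   -4, -37,  17 z -4 |   -9, -38,  16 z -3 |  -14, -39,  15 z -2
```

Request:
{"api": "drive_tool", "payload": {"rot": [[0,0,0],[0,0,0],[0,0,0],[0,0,0],[0,0,0]], "dp": [[0,0,0],[0,0,0],[0,0,0],[0,0,0.05],[0,0,0.1]], "claw": [-0.2,-0.6,-1,-1,-1]}}

```text
t: 12.65
eef_pos: [0.4464, 0.3228, 0.0157]
orientation: [[0.473, 0.881, -0.002], [0.881, -0.473, -0.001], [-0.001, -0.001, -1.0]]
contact_force: [-0.9, -0.4, -0.4]
opening: 0.0421
```

```bash
python3 - <<'E'
from h import *
o=observe();print(o['eef_pos'],o['contact_force'],o['opening'])
d=get_image('scene');crop(d,'pics/s12.png',150,220,260,320,10)
E
```

```text
[0.44641417 0.32280833 0.0156725 ] [-0.90656571 -0.4063322  -0.43876683] 0.04207598454790787
```

View pics/s12.png

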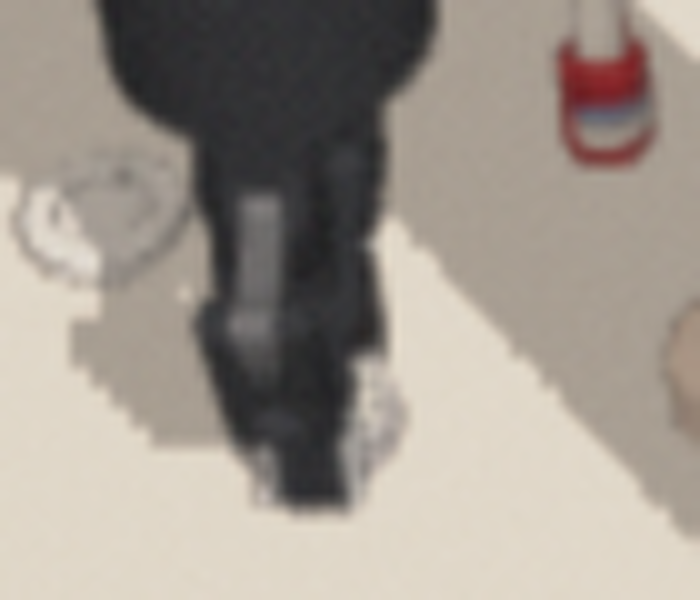

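Request:
{"api": "drive_tool", "payload": {"rot": [[0,0,0],[0,0,0],[0,0,0],[0,0,0]], "dp": [[0,0,0.5],[0,0,1.5],[0,0,2.5],[0,0,3]], "claw": [-1,-1,-1,-1]}}

```text
t: 13.2
eef_pos: [0.4485, 0.3239, 0.1406]
orientation: [[0.473, 0.881, 0.005], [0.881, -0.473, 0.002], [0.004, 0.003, -1.0]]
contact_force: [0.1, -0.2, -0.9]
opening: 0.0416
```

```bash
python3 - <<'E'
from h import *
o=observe();print(o['eef_pos'],o['contact_force'],o['opening'])
d=get_image('scene');np.savez('sc12.npz',**d);crop(d,'pics/s13.png',150,220,230,300,8)
E
```

```text
[0.44848982 0.32386902 0.14060671] [ 0.14299858 -0.22325148 -0.85343331] 0.04155092185896526
```

View pics/s13.png

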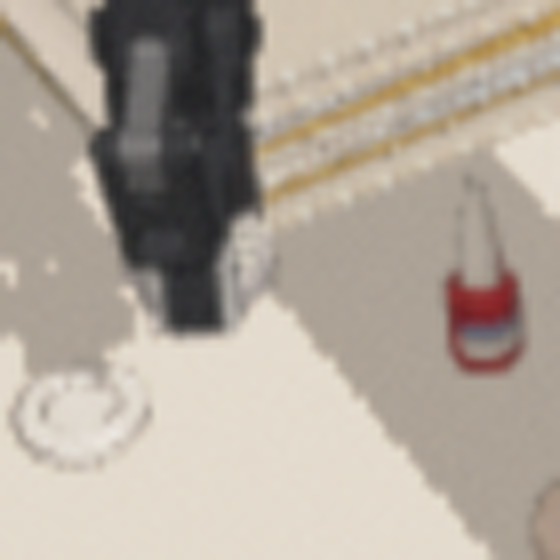

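Request:
{"api": "drive_tool", "payload": {"rot": [[0,0,0],[0,0,0],[0,0,0],[0,0,0],[0,0,0]], "dp": [[-0.2,-0.6,1.2],[-0.4,-1.8,2.0],[-0.4,-3.2,2.8],[-0.4,-4.6,2.8],[-0.4,-6.0,2.8]], "claw": [-1,-1,-1,-1,-1]}}

```text
t: 13.88
eef_pos: [0.4309, 0.0816, 0.2495]
orientation: [[0.472, 0.881, 0.002], [0.881, -0.472, -0.0], [0.001, 0.002, -1.0]]
contact_force: [0.1, -0.6, -0.5]
opening: 0.0418
```

Request:
{"api": "drive_tool", "payload": {"rot": [[0,0,0],[0,0,0],[0,0,0],[0,0,0],[0,0,0]], "dp": [[0,-1.4,0],[0,-2.8,0],[0.8,-3.5,-0.8],[1.8,-3.3,-1.5],[2.5,-3.2,-2]], "claw": [-1,-1,-1,-1,-1]}}

```text
t: 14.5
eef_pos: [0.5317, -0.0452, 0.1671]
orientation: [[0.474, 0.881, -0.001], [0.881, -0.474, 0.0], [-0.0, -0.001, -1.0]]
contact_force: [-0.4, 0.1, 0.1]
opening: 0.0421
```

Request:
{"api": "drive_tool", "payload": {"rot": [[0,0,0]], "dp": [[0,0,-0.3]], "claw": [-1]}}

```text
t: 14.62
eef_pos: [0.5315, -0.0447, 0.1551]
orientation: [[0.472, 0.881, -0.002], [0.881, -0.472, 0.001], [-0.0, -0.002, -1.0]]
contact_force: [-0.4, 0.4, -1.2]
opening: 0.042
```

```bash
python3 - <<'E'
from h import *
o=observe();print(o['eef_pos'],o['contact_force'],o['opening'],o['joint_pos'])
d=get_image('scene');crop(d,'pics/s14.png',230,330,150,270,5)
E
```

```text
[ 0.53148416 -0.04468011  0.15512099] [-0.3756805   0.3923114  -1.21696056] 0.04197007230446551 [-1.57094454e+01  4.04047165e+00  1.14517786e+02 -1.93446773e-03
  6.15590922e+01  1.24692029e+01]
```

View pics/s14.png

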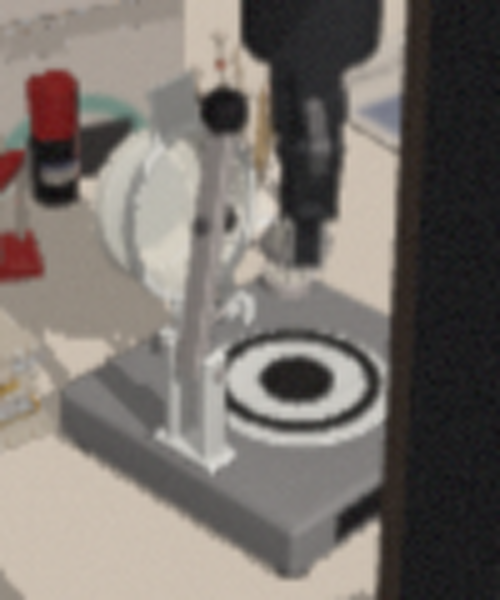

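Request:
{"api": "drive_tool", "payload": {"rot": [[0,0,0],[0,0,0],[0,0,0],[0,0,0],[0,0,0]], "dp": [[0.02,0.02,-0.8],[0.02,0.02,-1.6],[0.02,0.02,-2.0],[0.02,0.02,-2.15],[0.02,0.02,-2.15]], "claw": [-1,-1,-1,-1,-1]}}

```text
t: 15.3
eef_pos: [0.5323, -0.0442, 0.0713]
orientation: [[0.473, 0.881, 0.001], [0.881, -0.473, -0.0], [0.0, 0.001, -1.0]]
contact_force: [0.4, -0.3, -1.4]
opening: 0.042
```

Request:
{"api": "drive_tool", "payload": {"rot": [[0,0,0],[0,0,0]], "dp": [[0,0,-0.05],[0,0,-0.05]], "claw": [-1,-1]}}

```text
t: 15.55
eef_pos: [0.5325, -0.0442, 0.0693]
orientation: [[0.473, 0.881, 0.001], [0.881, -0.473, -0.0], [0.0, 0.001, -1.0]]
contact_force: [0.2, -0.4, -0.7]
opening: 0.042
```

Request:
{"api": "drive_tool", "payload": {"rot": [[0,0,0],[0,0,0],[0,0,0]], "dp": [[0,0,-0.05],[0,0,-0.08],[0,0,-0.08]], "claw": [-1,-1,-1]}}

```text
t: 15.92
eef_pos: [0.5319, -0.044, 0.0652]
orientation: [[0.473, 0.881, -0.0], [0.881, -0.473, 0.0], [-0.0, -0.0, -1.0]]
contact_force: [-0.1, -0.3, -1.2]
opening: 0.0417
```

Request:
{"api": "drive_tool", "payload": {"rot": [[0,0,0],[0,0,0]], "dp": [[0,0,-0.04],[0,0,-0.04]], "claw": [-1,-1]}}

```text
t: 16.18
eef_pos: [0.5322, -0.0441, 0.0641]
orientation: [[0.473, 0.881, 0.0], [0.881, -0.473, -0.0], [-0.0, 0.0, -1.0]]
contact_force: [-1.1, -0.3, 3.0]
opening: 0.0422
```

```bash
python3 - <<'E'
from h import *
o=observe();print(o['eef_pos'],o['contact_force'])
d=get_image('scene');crop(d,'pics/s15.png',255,325,190,250,10)
E
```

```text
[ 0.53216264 -0.0440745   0.06414497] [-1.0711608  -0.29239443  2.95455869]
```

View pics/s15.png

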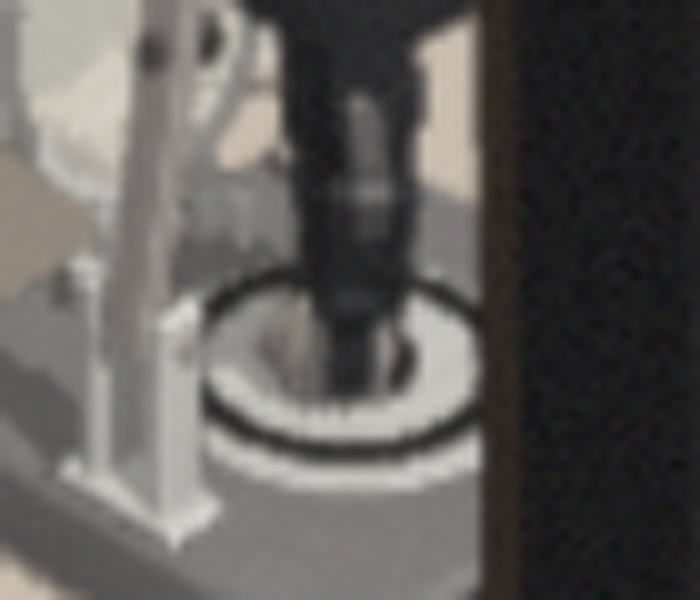

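Request:
{"api": "drive_tool", "payload": {"rot": [[0,0,0],[0,0,0],[0,0,0],[0,0,0],[0,0,0]], "dp": [[0,0,0],[0,0,0],[0,0,0.02],[0,0,0.02],[0,0,0.02]], "claw": [0,0.15,0.25,0.25,0.25]}}

```text
t: 16.85
eef_pos: [0.532, -0.044, 0.0645]
orientation: [[0.473, 0.881, 0.0], [0.881, -0.473, 0.0], [0.0, 0.0, -1.0]]
contact_force: [0.4, 0.2, 0.2]
opening: 0.0534
```

Request:
{"api": "drive_tool", "payload": {"rot": [[0,0,0],[0,0,0],[0,0,0],[0,0,0],[0,0,0]], "dp": [[0,0,0.1],[0,0,0.4],[0,0,1.4],[0,0,2.4],[-0.5,-0.3,3.4]], "claw": [0.25,0.25,0.25,0.25,0.25]}}

```text
t: 17.48
eef_pos: [0.5126, -0.056, 0.2032]
orientation: [[0.472, 0.882, 0.002], [0.882, -0.472, -0.001], [0.001, 0.002, -1.0]]
contact_force: [0.4, -0.4, 0.2]
opening: 0.0534
```

```bash
python3 - <<'E'
from h import *
o=observe();print(o['eef_pos'],o['contact_force'])
d=get_image('scene');crop(d,'pics/s16.png',255,325,190,250,10)
E
```

```text
[ 0.51264015 -0.055955    0.20320557] [ 0.35838414 -0.35604942  0.18466659]
```

View pics/s16.png

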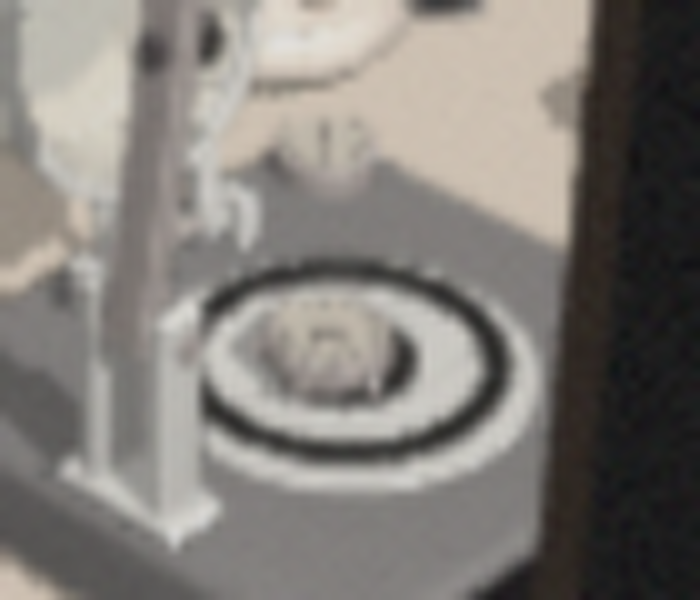

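```bash
python3 - <<'E'
from h import *
s=ld('scene0.npz')
f=lambda p:(np.array(proj(s,p))-[255,190])*10+4.5
c=np.array([.5317,-.0455]);print(f([*c,.05]),f([*c,.06]))
for u,v in [(330,335),(328,340),(333,345)]: print(onz(s,(u-4.5)/10+255,(v-4.5)/10+190,.06)[:2])
print('seal',onz(s,(355-4.5)/10+255,(357-4.5)/10+190,.05))
E
```

```text
[335.09168336 350.13147565] [336.31575156 322.45623879]
[ 0.52738637 -0.0404339 ]
[ 0.52560037 -0.03855637]
[ 0.52278288 -0.03843809]
seal [ 0.52584925 -0.04863679  0.05      ]
```

Request:
{"api": "drive_tool", "payload": {"rot": [[0,0,0],[0,0,0],[0,0,0],[0,0,0],[0,0,0]], "dp": [[-0.3,-1.0,0.4],[-0.6,-2.2,0.8],[-0.9,-3.5,0.8],[-1.2,-4.8,0.8],[-1.4,-6,0.8]], "claw": [0.25,0,-0.5,-0.5,-0.5]}}

```text
t: 18.15
eef_pos: [0.4554, -0.2978, 0.2336]
orientation: [[0.473, 0.881, 0.001], [0.881, -0.473, -0.001], [-0.0, 0.002, -1.0]]
contact_force: [-0.0, -0.2, -1.4]
opening: 0.0212
```

```bash
python3 - <<'E'
from h import *
d=get_image('top');np.savez('top2.npz',**d);crop(d,'pics/t8.png',275,335,175,230,12)
d=get_image('scene');np.savez('sc2.npz',**d);crop(d,'pics/s17.png',255,325,190,250,10)
E
```

```text
(no output)
```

View pics/t8.png

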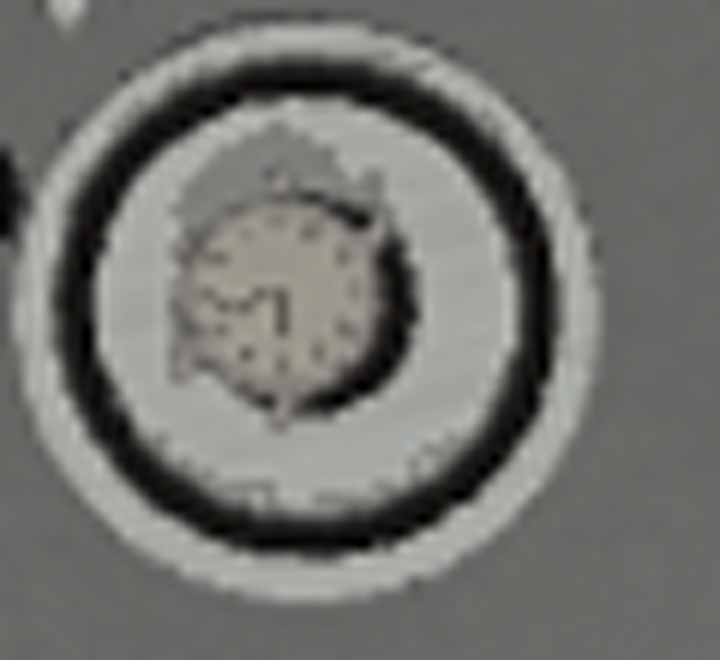

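View pics/s17.png

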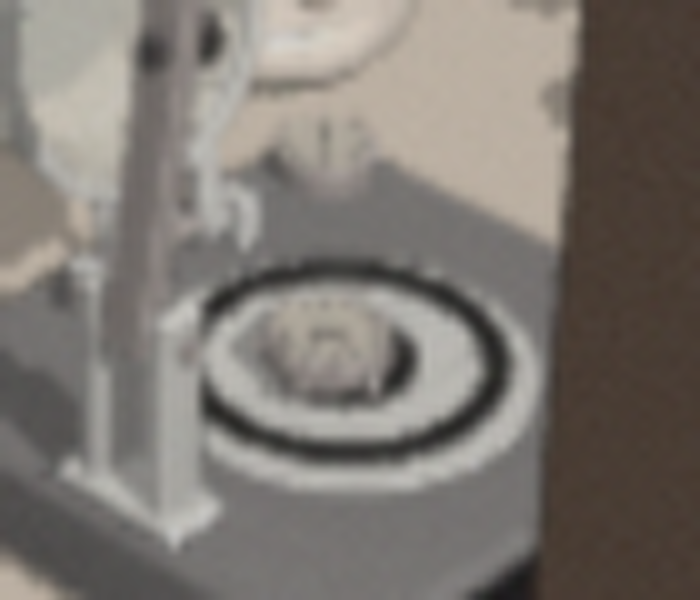

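Request:
{"api": "drive_tool", "payload": {"rot": [[0,0,-1.5],[0,0,-3.1],[0,0,-4.7],[0,0,-6.3],[0,0,-7.8]], "dp": [[0.9,1.1,0.6],[1.7,2.2,1.1],[2.5,3.3,1.1],[3.3,4.4,1.1],[4.1,5.5,1.1]], "claw": [-1,-1,-1,-1,-1]}}

```text
t: 18.88
eef_pos: [0.6207, -0.0734, 0.2774]
orientation: [[0.967, 0.254, 0.001], [0.254, -0.967, -0.0], [0.001, 0.0, -1.0]]
contact_force: [-0.2, -0.3, -0.4]
opening: -0.0001
```

Request:
{"api": "drive_tool", "payload": {"rot": [[0,0,0],[0,0,0]], "dp": [[0.7,1.2,0],[0.95,1.6,0]], "claw": [-1,-1]}}

```text
t: 19.12
eef_pos: [0.6586, -0.0084, 0.2769]
orientation: [[0.965, 0.262, 0.0], [0.262, -0.965, 0.0], [0.0, -0.0, -1.0]]
contact_force: [0.1, -0.0, -0.7]
opening: -0.0004
```

```bash
python3 - <<'E'
from h import *
o=observe();T=np.array(o['eef_pos']);print(T,o['opening'],o['joint_pos'],o['orientation'][:,1])
c=np.array([.5317,-.0455]);a=np.radians(14.7);print('tester frame',np.array([[np.cos(a),np.sin(a)],[-np.sin(a),np.cos(a)]])@(T[:2]-c))
d=get_image('scene');crop(d,'pics/s18.png',225,325,130,250,5)
E
```

```text
[ 0.65859699 -0.00838813  0.27687345] -0.00037480658126026246 [-9.55209393e+00  1.31287327e+01  9.09815318e+01  2.97723072e-02
  7.58824277e+01  6.52240040e+01] [ 2.62469507e-01 -9.64940203e-01 -4.04122833e-04]
tester frame [0.1321608 0.003696 ]
```

View pics/s18.png

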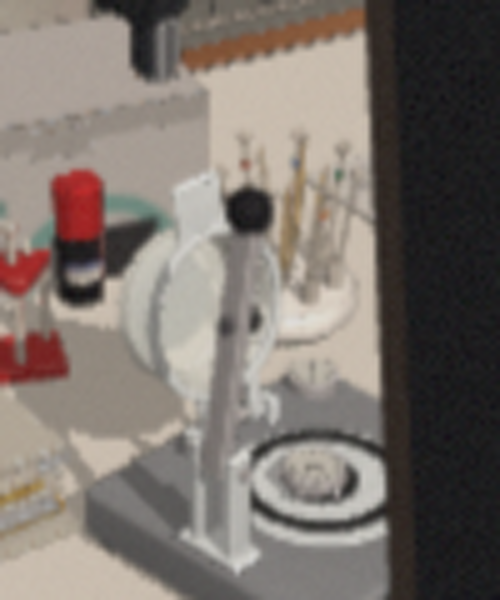

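Request:
{"api": "drive_tool", "payload": {"rot": [[0,0,0],[0,0,0],[0,0,0],[0,0,0]], "dp": [[0,-0.1,-0.6],[0,-0.1,-1.2],[0,-0.1,-1.7],[0,-0.1,-1.7]], "claw": [-1,-1,-1,-1]}}

```text
t: 19.68
eef_pos: [0.6565, -0.0165, 0.2062]
orientation: [[0.966, 0.258, -0.004], [0.258, -0.966, 0.001], [-0.004, -0.002, -1.0]]
contact_force: [-0.1, -0.4, 0.6]
opening: -0.0
```

```bash
python3 - <<'E'
from h import *
o=observe();T=np.array(o['eef_pos']);print(T,o['contact_force'])
d=get_image('scene');crop(d,'pics/s19.png',225,325,130,250,5)
E
```

```text
[ 0.65647469 -0.01649628  0.20621995] [-0.13468379 -0.3974375   0.60642307]
```

View pics/s19.png

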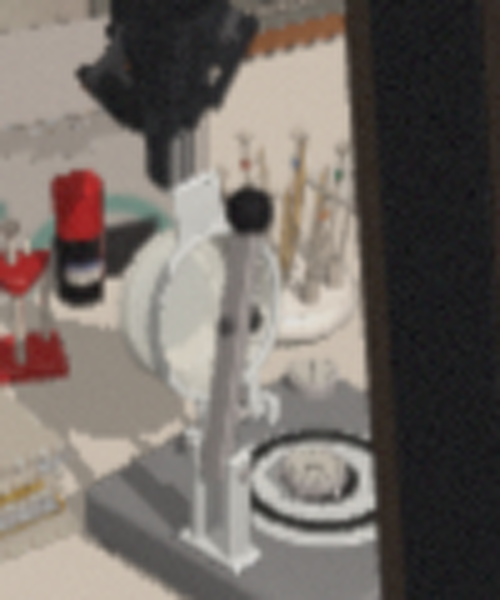

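Request:
{"api": "drive_tool", "payload": {"rot": [[0,0,0],[0,0,0],[0,0,0],[0,0,0],[0,0,0]], "dp": [[0.04,-0.17,0.08],[-0.39,-0.28,0.1],[-0.92,-0.42,0.2],[-1.41,-0.55,0.2],[-1.87,-0.67,0.11]], "claw": [-1,-1,-1,-1,-1]}}

```text
t: 20.35
eef_pos: [0.5844, -0.0435, 0.2159]
orientation: [[0.966, 0.258, 0.006], [0.258, -0.966, -0.001], [0.006, 0.002, -1.0]]
contact_force: [1.4, 0.5, 0.1]
opening: -0.0002
```

```bash
cat >> h.py <<'E'
def tf():
    o=observe();T=np.array(o['eef_pos']);c=np.array([.5317,-.0455]);a=np.radians(14.7)
    print('t',o['t'],'xt,yt',np.array([[np.cos(a),np.sin(a)],[-np.sin(a),np.cos(a)]])@(T[:2]-c),'z',T[2],'F',np.round(o['contact_force'],1))
E
python3 - <<'E'
from h import *
tf()
d=get_image('scene');crop(d,'pics/s20.png',225,325,130,250,5)
E
```

```text
t 20.35 xt,yt [ 0.05149312 -0.01148681] z 0.21586815918683433 F [1.4 0.5 0.1]
```

View pics/s20.png

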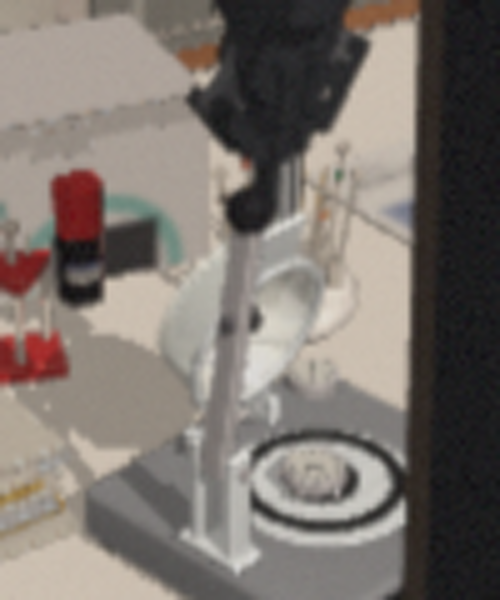

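Request:
{"api": "drive_tool", "payload": {"rot": [[0,0,0],[0,0,0],[0,0,0],[0,0,0],[0,0,0]], "dp": [[-0.47,-0.12,-0.14],[-0.97,-0.26,-0.42],[-1.34,-0.35,-0.69],[-1.66,-0.44,-0.99],[-1.95,-0.51,-1.34]], "claw": [-1,-1,-1,-1,-1]}}

```text
t: 21.02
eef_pos: [0.5063, -0.0641, 0.1608]
orientation: [[0.966, 0.259, 0.004], [0.259, -0.966, -0.002], [0.003, 0.003, -1.0]]
contact_force: [0.3, -0.1, 1.7]
opening: 0.0001
```

```bash
python3 - <<'E'
from h import *
tf()
d=get_image('scene');crop(d,'pics/s21.png',225,325,130,250,5)
E
```

```text
t 21.025 xt,yt [-0.02931527 -0.01150037] z 0.16084514977124786 F [ 0.3 -0.1  1.7]
```

View pics/s21.png

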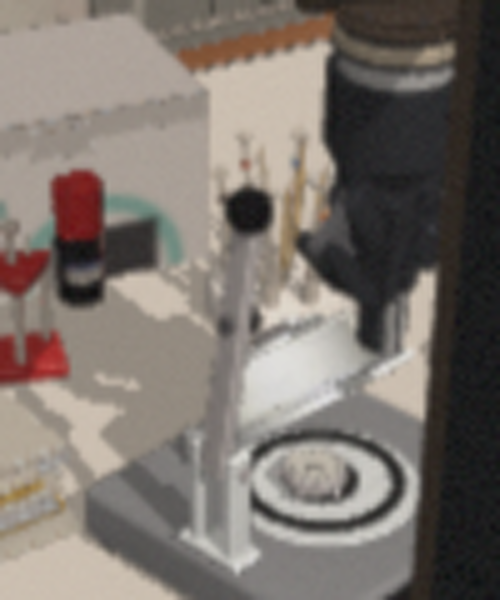

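Request:
{"api": "drive_tool", "payload": {"rot": [[0,0,0],[0,0,0],[0,0,0],[0,0,0],[0,0,0]], "dp": [[-0.24,-0.06,-0.37],[-0.4,-0.1,-0.72],[-0.52,-0.14,-1.03],[-0.6,-0.16,-1.32],[-0.65,-0.17,-1.56]], "claw": [-1,-1,-1,-1,-1]}}

```text
t: 21.7
eef_pos: [0.4788, -0.07, 0.0959]
orientation: [[0.966, 0.259, -0.001], [0.259, -0.966, 0.0], [-0.001, -0.001, -1.0]]
contact_force: [-0.4, 0.3, -0.6]
opening: 0.0004
```

```bash
python3 - <<'E'
from h import *
tf()
d=get_image('scene');crop(d,'pics/s22.png',225,325,130,250,5)
E
```

```text
t 21.7 xt,yt [-0.05741279 -0.01023484] z 0.09589345239119988 F [-0.4  0.3 -0.6]
```

View pics/s22.png

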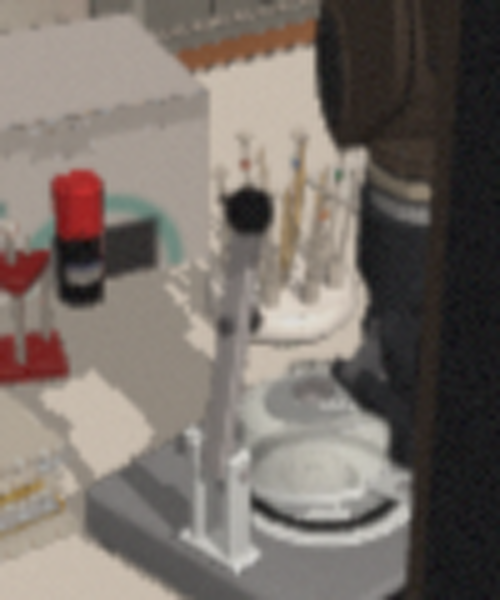

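Request:
{"api": "drive_tool", "payload": {"rot": [[0,0,0],[0,0,0],[0,0,0]], "dp": [[-0.03,-0.01,-0.12],[-0.04,-0.01,-0.24],[-0.04,-0.01,-0.3]], "claw": [-1,-1,-1]}}

```text
t: 22.12
eef_pos: [0.4777, -0.0705, 0.0848]
orientation: [[0.966, 0.259, 0.0], [0.259, -0.966, -0.0], [0.0, 0.0, -1.0]]
contact_force: [-0.1, -0.5, 0.5]
opening: -0.0003
```

Request:
{"api": "drive_tool", "payload": {"rot": [[0,0,0],[0,0,0]], "dp": [[0,0,-0.07],[0,0,-0.1]], "claw": [-1,-1]}}

```text
t: 22.38
eef_pos: [0.4776, -0.0705, 0.0809]
orientation: [[0.966, 0.259, 0.0], [0.259, -0.966, -0.0], [-0.0, 0.0, -1.0]]
contact_force: [-1.4, 0.1, 1.1]
opening: -0.0
```

```bash
python3 - <<'E'
from h import *
tf()
d=get_image('scene');crop(d,'pics/s23.png',255,325,190,250,10)
E
```

```text
t 22.375 xt,yt [-0.05862336 -0.01045456] z 0.08094244182070794 F [-1.4  0.1  1.1]
```

View pics/s23.png

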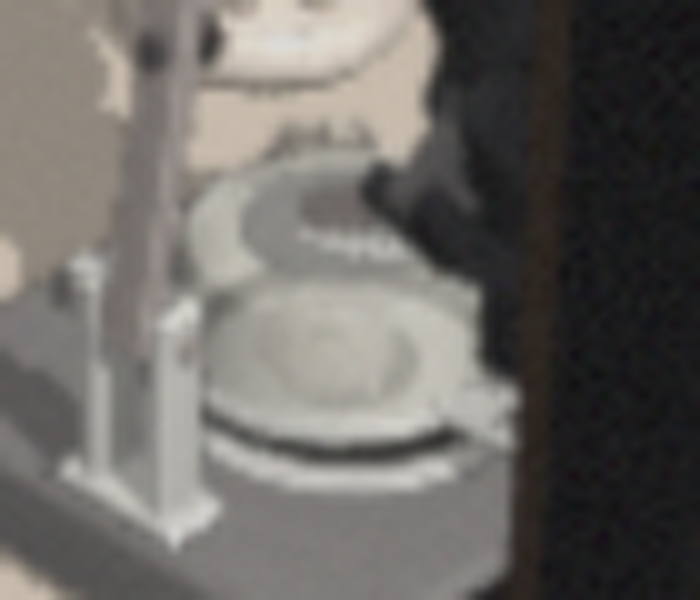

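Request:
{"api": "drive_tool", "payload": {"rot": [[0,0,0],[0,0,0],[0,0,0]], "dp": [[0,0,-0.04],[0,0,-0.08],[0,0,-0.08]], "claw": [-1,-1,-1]}}

```text
t: 22.8
eef_pos: [0.4776, -0.0704, 0.0776]
orientation: [[0.966, 0.259, 0.0], [0.259, -0.966, 0.0], [0.0, -0.0, -1.0]]
contact_force: [0.3, -0.2, -0.3]
opening: 0.0
```

Request:
{"api": "drive_tool", "payload": {"rot": [[0,0,0],[0,0,0],[0,0,0]], "dp": [[0,0,-0.04],[0,0,-0.08],[0,0,-0.08]], "claw": [-1,-1,-1]}}

```text
t: 23.18
eef_pos: [0.4775, -0.0703, 0.0743]
orientation: [[0.966, 0.259, -0.0], [0.259, -0.966, 0.0], [0.0, -0.0, -1.0]]
contact_force: [0.5, -0.0, -0.7]
opening: 0.0002
```

Request:
{"api": "drive_tool", "payload": {"rot": [[0,0,0],[0,0,0],[0,0,0]], "dp": [[0,0,-0.04],[0,0,-0.06],[0,0,-0.06]], "claw": [-1,-1,-1]}}

```text
t: 23.55
eef_pos: [0.4775, -0.0704, 0.072]
orientation: [[0.966, 0.259, -0.0], [0.259, -0.966, 0.0], [-0.0, -0.0, -1.0]]
contact_force: [-0.3, -0.9, -0.3]
opening: 0.0001
```

```bash
python3 - <<'E'
from h import *
tf()
d=get_image('scene');crop(d,'pics/s24.png',255,325,190,250,10)
E
```

```text
t 23.55 xt,yt [-0.05874549 -0.01030869] z 0.07198550335316657 F [-0.3 -0.9 -0.3]
```

View pics/s24.png

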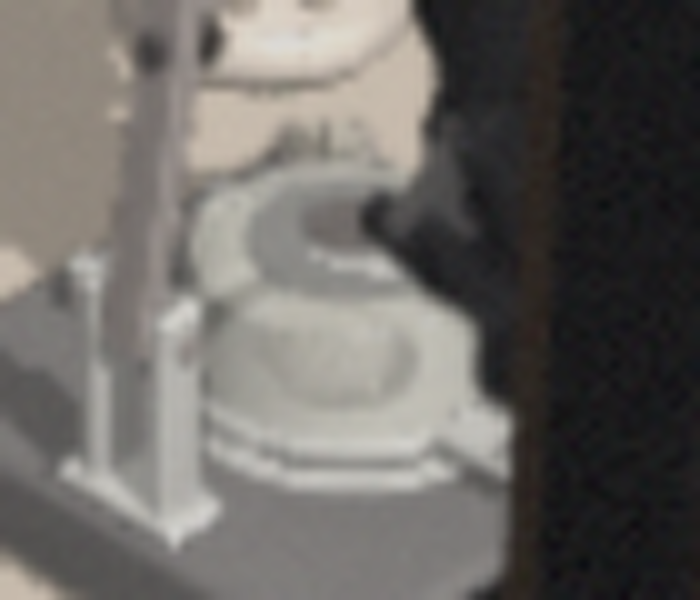

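Request:
{"api": "drive_tool", "payload": {"rot": [[0,0,0],[0,0,0],[0,0,0]], "dp": [[0,0,-0.04],[0,0,-0.06],[0,0,-0.06]], "claw": [-1,-1,-1]}}

```text
t: 23.98
eef_pos: [0.4774, -0.0705, 0.0697]
orientation: [[0.966, 0.259, -0.001], [0.259, -0.966, -0.0], [-0.001, -0.0, -1.0]]
contact_force: [-2.7, 0.3, 3.0]
opening: -0.0001
```

Request:
{"api": "drive_tool", "payload": {"rot": [[0,0,0],[0,0,0],[0,0,0]], "dp": [[0,0,-0.04],[0,0,-0.06],[0,0,-0.06]], "claw": [-1,-1,-1]}}

```text
t: 24.35
eef_pos: [0.4774, -0.0705, 0.0689]
orientation: [[0.966, 0.259, -0.002], [0.259, -0.966, 0.0], [-0.002, -0.001, -1.0]]
contact_force: [-7.3, 0.6, 14.3]
opening: -0.0003
```

Request:
{"api": "drive_tool", "payload": {"rot": [[0,0,0],[0,0,0],[0,0,1.7],[0,0,3.4],[0,0,5.1]], "dp": [[0,0,0.6],[-0.2,-0.3,2.0],[-0.2,-0.3,3.4],[-0.2,-0.3,4.8],[-0.2,-0.3,6.2]], "claw": [-1,-1,-1,-1,-1]}}

```text
t: 24.98
eef_pos: [0.4697, -0.0823, 0.3169]
orientation: [[0.696, 0.718, 0.002], [0.718, -0.696, -0.0], [0.001, 0.001, -1.0]]
contact_force: [1.3, 0.2, -0.3]
opening: 0.0003
```

Request:
{"api": "drive_tool", "payload": {"rot": [[0,0,1.7],[0,0,3.4],[0,0,5.1],[0,0,6.8],[0,0,8.5]], "dp": [[0,0,0.3],[0.2,1.0,0.3],[0.5,2.2,0.3],[0.7,3.2,0.3],[0.83,3.7,0.3]], "claw": [-1,-1,-1,-1,-1]}}

```text
t: 25.6
eef_pos: [0.5032, 0.0677, 0.3269]
orientation: [[-0.123, 0.992, 0.001], [0.992, 0.123, 0.001], [0.001, 0.001, -1.0]]
contact_force: [-1.2, 0.1, -0.1]
opening: -0.0004
```

Request:
{"api": "drive_tool", "payload": {"rot": [[0,0,1.4]], "dp": [[0,0,0]], "claw": [-1]}}

```text
t: 25.72
eef_pos: [0.5032, 0.0673, 0.3268]
orientation: [[-0.266, 0.964, 0.001], [0.964, 0.266, 0.001], [0.001, 0.001, -1.0]]
contact_force: [-0.3, 0.5, 0.5]
opening: 0.0004
```

```bash
python3 - <<'E'
from h import *
tf();o=observe();print(o['orientation'],o['joint_pos'])
d=get_image('scene');np.savez('sc3.npz',**d);crop(d,'pics/s25.png',225,325,130,250,5)
E
```

```text
t 25.725 xt,yt [0.00106322 0.11633922] z 0.3267639535720114 F [-0.3  0.5  0.5]
[[-2.65999323e-01  9.63972885e-01  7.98293989e-04]
 [ 9.63973046e-01  2.65998695e-01  8.12442148e-04]
 [ 5.70827042e-04  9.85642950e-04 -9.99999351e-01]] [-3.86919751e+00 -8.24424247e+00  1.07933259e+02  5.02529283e-02
  8.02684934e+01 -1.93040011e+01]
```

View pics/s25.png

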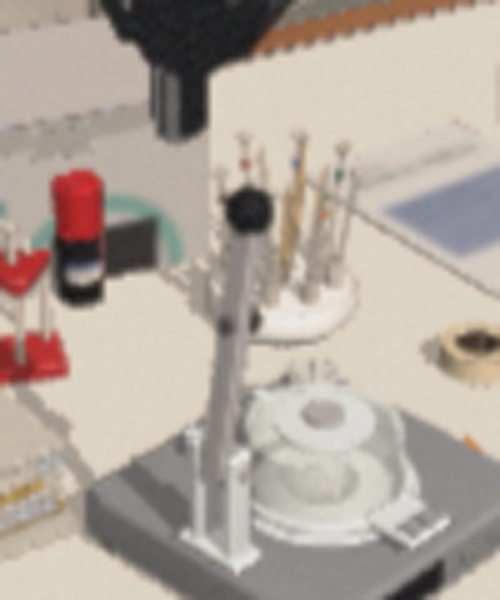

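Request:
{"api": "drive_tool", "payload": {"rot": [[0,0,0],[0,0,0],[0,0,0],[0,0,0]], "dp": [[0,0,-0.7],[0,0,-1.4],[0,0,-1.9],[0,0,-1.9]], "claw": [-1,-1,-1,-1]}}

```text
t: 26.28
eef_pos: [0.5018, 0.0656, 0.2491]
orientation: [[-0.257, 0.966, -0.004], [0.966, 0.257, 0.001], [0.002, -0.004, -1.0]]
contact_force: [1.4, 0.5, -0.3]
opening: 0.0002
```

```bash
python3 - <<'E'
from h import *
tf()
d=get_image('scene');crop(d,'pics/s26.png',225,325,130,250,5)
E
```

```text
t 26.275 xt,yt [-0.00074687  0.11501049] z 0.2490679559288196 F [ 1.4  0.5 -0.3]
```

View pics/s26.png

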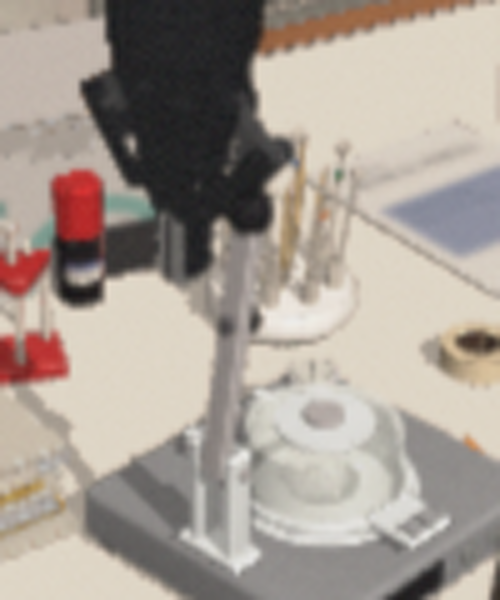

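Request:
{"api": "drive_tool", "payload": {"rot": [[0,0,0],[0,0,0],[0,0,0],[0,0,0],[0,0,0]], "dp": [[0.16,-0.6,0.08],[0.27,-1.04,0.15],[0.38,-1.46,0.17],[0.48,-1.81,0.1],[0.56,-2.13,-0.05]], "claw": [-1,-1,-1,-1,-1]}}

```text
t: 26.95
eef_pos: [0.5259, -0.0208, 0.2499]
orientation: [[-0.258, 0.966, 0.002], [0.966, 0.258, -0.001], [-0.001, 0.001, -1.0]]
contact_force: [-0.5, 0.7, 1.9]
opening: 0.0002
```

```bash
python3 - <<'E'
from h import *
tf()
d=get_image('scene');crop(d,'pics/s27.png',225,325,130,250,5)
E
```

```text
t 26.95 xt,yt [0.00061561 0.02536046] z 0.24985170104290724 F [-0.5  0.7  1.9]
```

View pics/s27.png

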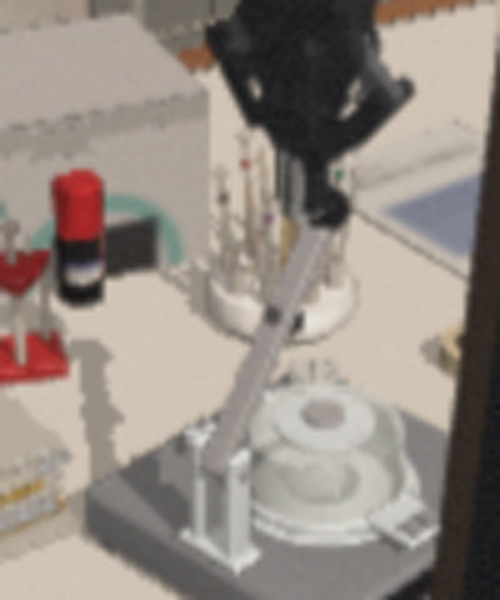

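Request:
{"api": "drive_tool", "payload": {"rot": [[0,0,0],[0,0,0],[0,0,0],[0,0,0],[0,0,0]], "dp": [[0.08,-0.29,-0.11],[0.16,-0.6,-0.33],[0.23,-0.86,-0.59],[0.29,-1.12,-0.87],[0.35,-1.34,-1.17]], "claw": [-1,-1,-1,-1,-1]}}

```text
t: 27.62
eef_pos: [0.5396, -0.0741, 0.2019]
orientation: [[-0.258, 0.966, 0.001], [0.966, 0.258, -0.001], [-0.001, 0.001, -1.0]]
contact_force: [2.0, 0.5, 2.6]
opening: -0.0001
```

```bash
python3 - <<'E'
from h import *
tf()
d=get_image('scene');crop(d,'pics/s28.png',225,325,130,250,5)
E
```

```text
t 27.625 xt,yt [ 0.00036195 -0.02969927] z 0.20187145106655713 F [2.  0.5 2.6]
```

View pics/s28.png

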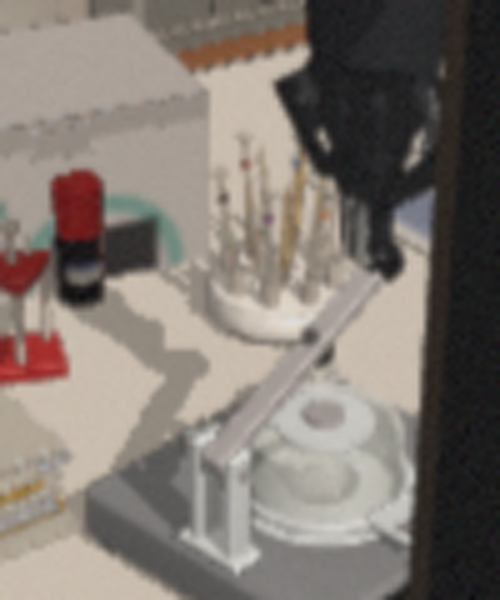

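Request:
{"api": "drive_tool", "payload": {"rot": [[0,0,0],[0,0,0],[0,0,0],[0,0,0],[0,0,0]], "dp": [[0.05,-0.2,-0.33],[0.1,-0.37,-0.67],[0.14,-0.51,-1.02],[0.16,-0.61,-1.28],[0.17,-0.66,-1.46]], "claw": [-1,-1,-1,-1,-1]}}

```text
t: 28.3
eef_pos: [0.546, -0.0999, 0.1433]
orientation: [[-0.259, 0.966, -0.0], [0.966, 0.259, 0.0], [0.0, -0.0, -1.0]]
contact_force: [-0.6, 0.9, 0.8]
opening: -0.0002
```

Request:
{"api": "drive_tool", "payload": {"rot": [[0,0,0],[0,0,0],[0,0,0]], "dp": [[0,0,-0.06],[0,0,-0.12],[0,0,-0.12]], "claw": [-1,-1,-1]}}

```text
t: 28.68
eef_pos: [0.5462, -0.0998, 0.1396]
orientation: [[-0.259, 0.966, 0.001], [0.966, 0.259, -0.0], [-0.001, 0.001, -1.0]]
contact_force: [0.4, -0.4, 0.5]
opening: -0.0002
```

```bash
python3 - <<'E'
from h import *
tf()
d=get_image('scene');crop(d,'pics/s29.png',225,325,130,250,5)
E
```

```text
t 28.675 xt,yt [ 0.00027517 -0.05616315] z 0.13960059968913693 F [ 0.4 -0.4  0.5]
```

View pics/s29.png

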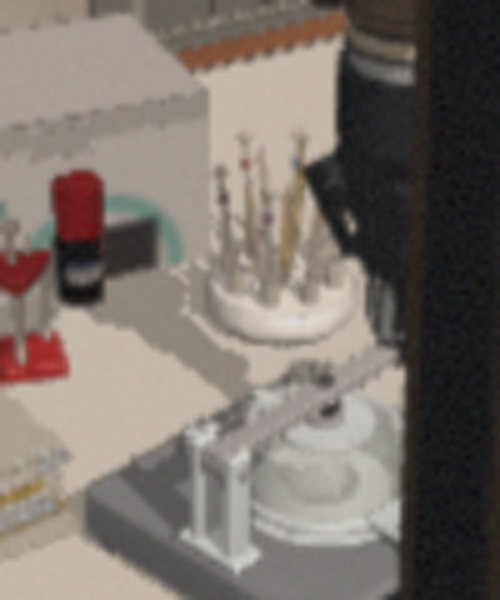

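Bar is almost level; pressing home in small steps, watching the force.

Request:
{"api": "drive_tool", "payload": {"rot": [[0,0,0],[0,0,0],[0,0,0]], "dp": [[0.01,-0.05,-0.05],[0.02,-0.08,-0.1],[0.02,-0.08,-0.1]], "claw": [-1,-1,-1]}}

```text
t: 29.1
eef_pos: [0.5468, -0.1028, 0.1352]
orientation: [[-0.259, 0.966, 0.0], [0.966, 0.259, 0.0], [0.0, 0.0, -1.0]]
contact_force: [-0.7, 0.4, 0.9]
opening: -0.0003
```

Request:
{"api": "drive_tool", "payload": {"rot": [[0,0,0],[0,0,0],[0,0,0]], "dp": [[0,0,-0.04],[0,0,-0.08],[0,0,-0.08]], "claw": [-1,-1,-1]}}

```text
t: 29.48
eef_pos: [0.5471, -0.1029, 0.1344]
orientation: [[-0.259, 0.966, -0.0], [0.966, 0.259, -0.0], [-0.0, -0.0, -1.0]]
contact_force: [-4.1, 2.2, 11.1]
opening: 0.0001
```

Request:
{"api": "drive_tool", "payload": {"rot": [[0,0,0],[0,0,0],[0,0,0]], "dp": [[0,0,-0.04],[0,0,-0.07],[0,0,-0.07]], "claw": [-1,-1,-1]}}

```text
t: 29.85
eef_pos: [0.5473, -0.1029, 0.1341]
orientation: [[-0.259, 0.966, -0.001], [0.966, 0.259, -0.0], [-0.0, -0.001, -1.0]]
contact_force: [-10.3, 3.2, 20.8]
opening: -0.0
```

Request:
{"api": "drive_tool", "payload": {"rot": [[0,0,0],[0,0,0],[0,0,0],[0,0,0],[0,0,0]], "dp": [[0,0,0.3],[0,0,1.5],[-0.3,-1,2.5],[-0.8,-2.4,3],[-1.4,-3.8,3]], "claw": [-1,-1,-1,-1,-1]}}

```text
t: 30.48
eef_pos: [0.4912, -0.2569, 0.2519]
orientation: [[-0.26, 0.966, 0.004], [0.966, 0.26, -0.004], [-0.005, 0.003, -1.0]]
contact_force: [0.1, -0.4, -0.7]
opening: -0.0
```

Request:
{"api": "drive_tool", "payload": {"rot": [[0,0,0],[0,0,0]], "dp": [[-0.5,-1.2,0],[-0.8,-2,0]], "claw": [-1,-1]}}

```text
t: 30.72
eef_pos: [0.4574, -0.337, 0.2489]
orientation: [[-0.257, 0.966, -0.0], [0.966, 0.257, -0.0], [-0.0, -0.001, -1.0]]
contact_force: [0.2, -0.3, 0.0]
opening: 0.0001
```

```bash
python3 - <<'E'
from h import *
tf()
d=get_image('scene');np.savez('sc4.npz',**d);crop(d,'pics/s30.png',240,330,180,260,8)
t=get_image('top');np.savez('top4.npz',**t);cv2.imwrite('pics/t30.png',t['color'][...,::-1]);crop(t,'pics/t31.png',240,360,125,250,4.7)
E
```

```text
t 30.725 xt,yt [-0.1458444  -0.26305183] z 0.24890538547553642 F [ 0.2 -0.3  0. ]
```

View pics/s30.png

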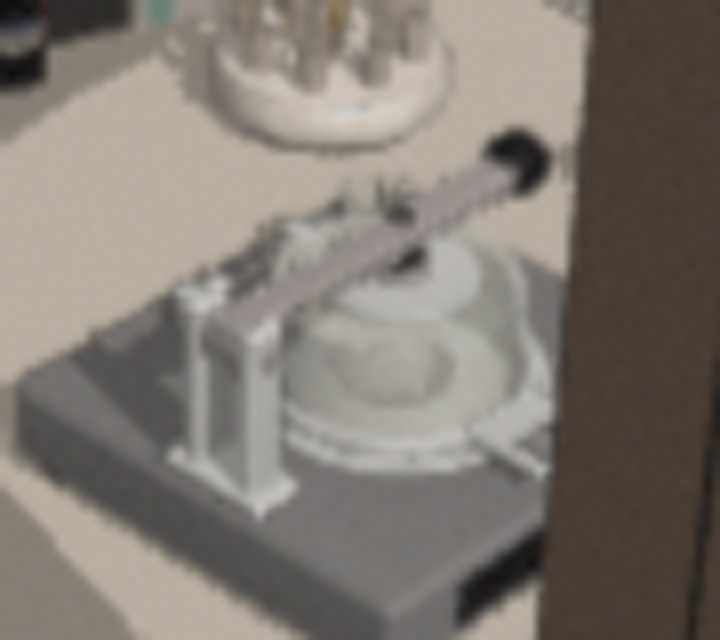

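View pics/t31.png

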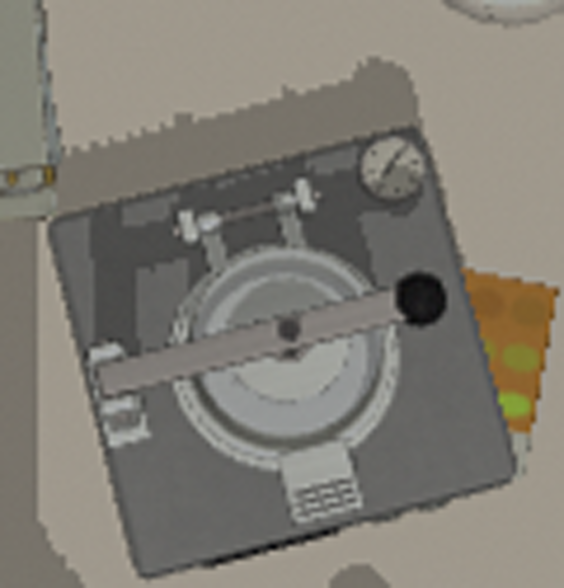

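View pics/t30.png

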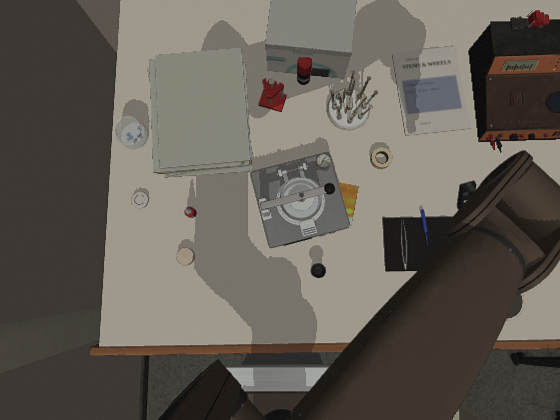

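```bash
python3 - <<'E'
from h import *
zs=[]
for k in range(4):
    t=get_image('top');P=lambda u,v:dep(t,u,v)
    # ball region T coords (420,300)
    b=[P(u,v) for u in range(325,334) for v in range(184,193) if t['color'][v,u].max()<50]
    b=np.array(b);bar=np.array([P(u,v) for u,v in [(270,203),(275,202),(285,200),(290,199),(310,193),(315,192)]])
    tab=np.array([P(308,v) for v in (221,222,223)]);box=np.array([P(u,v) for u in (265,340) for v in (225,230)])
    print(len(b),np.sort(b[:,2])[-12:].round(4),'bar',bar[:,2].round(4),'box',box[:,2].round(4))
E
```

```text
75 [0.1217 0.1218 0.1219 0.1219 0.122  0.1221 0.1222 0.1223 0.1224 0.1224
 0.1225 0.1247] bar [0.1154 0.1114 0.1117 0.1089 0.1144 0.1156] box [0.0442 0.0413 0.0393 0.0015]
76 [0.1208 0.1211 0.1211 0.1214 0.1215 0.1215 0.1216 0.1218 0.1218 0.1227
 0.123  0.1235] bar [0.1138 0.1128 0.1138 0.1144 0.1106 0.1145] box [0.0427 0.0391 0.0436 0.0015]
76 [0.1211 0.1212 0.1214 0.1217 0.1218 0.1218 0.1218 0.1221 0.1226 0.1229
 0.1234 1.0602] bar [0.1145 0.1109 0.1135 0.1147 0.1135 0.1139] box [ 0.043   0.0412  0.0436 -0.0023]
76 [0.1215 0.1216 0.1218 0.1218 0.1218 0.1218 0.1223 0.1227 0.1227 0.123
 0.1233 1.0602] bar [0.1133 0.1112 0.1176 0.1148 0.1142 0.1131] box [0.0427 0.038  0.044  0.0011]
```

```bash
python3 -c "
from workcell import hand_in
print(hand_in())"
```

```text
the job is handed in; nothing more can be done
None
```

I finished every step of the job and handed it in at about 31 s of the 72 s allowed. `hand_in()` gives no verdict, so what follows is only my own measurements.

**What I did:**
- **Tweezers:** moved from the tester to the dark mat.
- **Watch:** gripped by its lug ends and set glass up on the support.
- **Bell:** swung down gently and pressed onto its seal, while the bar was still up.
- **Bar:** then swung over the bell and pressed fully down with about 20 N. The arm was then moved clear.

**Last checks:**
- **Bar:** level in the depth image, to about 0.01 rad. The top of the ball is 121–122 mm up, and 121 mm is expected when fully down.
- **Bell:** it stopped at home height under about 14 N when I pressed its tab. I did not measure its angle again once the bar was down.
- **Tweezers:** lying flat on the mat, well inside its edges.
- **Bystanders:** none looked moved in the pictures.

**Disagreement:** the watch is not exactly centred. The top camera puts it about 5 mm off the support centre and a rough reading from the scene camera gives about 10 mm; the limit is 12 mm. I trusted the top camera because it sees the whole seal ring, and did not move the watch again. I took no measurement of it after the bell closed.

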